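Put the test-station kit away

ROBOT

A 7-joint arm with a two-finger parallel gripper is mounted at the origin on the work surface. World frame = base frame: x ahead of the robot, y to its left, z up, the work surface at z = 0. Lengths are in m, angles in degrees, forces in N, time in s.
With the tool pointing down it reaches from about 0.425 to 0.875 m from the base axis. Payload 4.7 kg.
Tool frame: the origin (TCP) lies on the centre line of the jaws, within the pads' length; the fingertips stand 17 mm ahead of it and the grasp point (between the pads) lies 2 mm behind it; z points along the fingers, y is the line along which they close (so a half turn about z gives the same grasp; the last joint's range is limited). The gripper opens to 87 mm and grips with 3 to 60 N. Pads are 19 mm wide; open, the fingers measure 117 mm over their backs; the gripper's body (75 mm by 190 mm) begins 51 mm behind the grasp point.
Start: joints at [-67.088, 18.392, -4.016, 83.108, 1.295, 78.541, -3.26], TCP at [0.245, 0.602, 0.24] pointing down, gripper open.
Joint ranges: [-163.93, 163.93], [-17.29, 119.83], [-79.2, 71.16], [3.27, 140.29], [-89.18, 269.18], [5.43, 117.66], [-154.24, 154.24]. Speed limits (degrees/s): [147.25, 147.25, 180, 180, 180, 180, 180].

INTERFACE

Orientations are given as [roll, pitch, yaw] about the fixed x, y, z axes, in that order (R = Rz(yaw) Ry(pitch) Rx(roll)).
In Python, from cell import env, read_camera gives the robot as it stands.
- The arm moves only by the shell command python3 -m jog 'ROWS' [FORCE]. ROWS is JSON, a list of rows, each a list of 5 numbers: the opening, from 0 (shut) to 1 (fully open), then the shift along the tool's x, y, z each as a share of 0.02 m, from -1 to 1, then the turn about the tool's z as a share of 45 degrees, from -1 to 1. In form: [[gripper, x, y, z, yaw], ...]. A call has 1 to 12 rows; each row shifts and turns the commanded pose from where the row before left it, along the tool's axes as they then stand; what a row does not reach is not made up. A row lasts 1/12 s, in which the tool goes at most 41.7 mm and 7.16 degrees, less where a joint would pass 70% of its speed; a pose out of reach is approached as far as the arm can. A call with a number of a shift or a turn outside -1 to 1 is refused whole. A call with a gripper value outside its range is refused whole. The fingers move at their own pace and stop on an object; FORCE is the grip in N (left out, the last holds). Time passes only in rows, so rows that do not move let the fingers close. It gives the time, the measured TCP pose, the force, the opening and the grip force at its end, in the units of the state.
- env.get_obs(): the state, without advancing time (a new reading comes with each control period).
- read_camera(name): name is "scene" or "top" or "wrist"; returns a dict with "color" (384x512x3 uint8, red, green, blue), "range_z" (384x512 float32, m along the optical axis (not along the pixel's ray), 0 where there is no reading), "mtx" (3x3 intrinsics, pixels), "k1" (the pictures are not rectified: a ray, as slopes to the right and down, at radius r is drawn at 1 + k1 r^2 times it, then the intrinsics apply), "world_from_camera" (4x4, takes a point from camera to world coordinates); the wrist camera has in their place "T_tool_cam" (4x4, takes a point from camera to tool coordinates, whose origin is the TCP and whose axes are the flange's). Camera axes: x right, y down, z forward; pixel columns grow to the right and rows downward; lengths in m; the calibration is good to about 2 mm. A picture is of the moment at which its call begins: read the wrist's pose just before it.
- env.sign_off(): hands the job in; it is judged then, once.
The state is a dict: "time_s": time; "qpos": joint angles; "joint_velocities": joint speeds; "effort": joint torques, N m; "tool_pos": TCP position; "tool_rot": TCP orientation; "force": force on the tool from outside, world axes, zero at the start; "wrist_torque": the same for the moment, N m; "grip_width": finger opening in m; "grasp_force": force on a finger pad.
Only numpy, scipy, OpenCV 4.12 (cv2) and the standard library are available. Lean on these libraries where they do the work, as an engineer would, in place of code of your own. Each camera call takes 0.05 s, during which the arm holds its last target. There are 200 camera calls.

TASK

Put the station's kit away: lay all the speaker capsules that are out on the mat in the steel dish in the open drawer and set the cover on the dish so that it sits seated and level, and push each test probe from the foam tray fully down into a tube of its own in the drawer. Only when everything is stowed, push the drawer fully home until its catch snaps in, without slamming it, and leave the other things on the bench where they are.

Things in the scene. Friction and masses are not known exactly. Their poses are not given: they have to be found in the camera images.
- drawer (a joint): how far the drawer is open, in m: 0 = fully home, 0.17 = the stop; starts 0.125 to 0.15 open. About 2 N of sliding friction. A sprung ball catch acts over the last 14 mm: it resists with a few newtons more down to 6 mm, then snaps the drawer home; a push of less than about 7 N may leave it standing about 14 mm open
- unit: low grey one-drawer unit fixed on the bench, 220 deep (x) x 280 wide (y) x 104 high; origin at the centre of its underside. The drawer comes out along its own -x, towards the robot; anything in it standing higher than 96 above the bench catches on the roof. Drawer: floor 16 above the bench, side walls up to 46, front panel 12 thick, 276 wide, from 7 to 97 above the bench
- drawer_pull (a point): centre of the outer (robot-side) edge of the steel pull strip on the drawer front: 90 long (y), 10 high, standing 14 mm out from the panel, its middle 65 mm above the bench; axes as the unit's; the drawer may be pushed here. The pull is about 26 mm in front of the unit's front plane when the drawer is home
- dish_rim (a point): centre of the rim plane of the round steel dish fixed in the drawer (in the drawer's +y half, 62 mm behind the inside of the front panel): outer diameter 92, inner 84, rim 46 mm above the bench; axes as the unit's
- dish_floor (a point): centre of the dish's inner floor, 26 mm below its rim
- tube0_mouth (a point): centre of the mouth of the first of four upright white plastic tubes fixed in the drawer in a row along y, 35 mm apart, next to the dish: outer diameter 20, bore 9 (faceted), bore 44 deep, mouth 62 mm above the bench; z up
- tube1_mouth (a point): mouth of the second tube, same size
- tube2_mouth (a point): mouth of the third tube, same size
- tube3_mouth (a point): mouth of the fourth tube, farthest from the dish, same size
- foam: white foam tray fixed on the bench, 155 (x) x 104 (y) x 50 high, origin at the centre of its underside; six holes of 9 mm in two rows; the probes stand in it, head up, hanging by their shoulders. May be left or right of the robot
- mat: dark rubber mat fixed on the bench, 260 (x) x 150 (y) x 2 thick, across the robot from the foam tray; origin at the centre of its underside; capsules and cover lie on it
- cover: round aluminium cover for the dish: disc 96 across and 4 thick over a plug 77 across and 4 deep that drops into the dish's 84 mm mouth; on top a black knob 16 across and 24 high. Origin at the centre of the plug's underside, z up; the disc's top is at 8 mm, the knob runs from 8 to 32 mm. Seated, the disc lies on the rim and the origin is 4 mm below the rim plane. About 80 g
- probe0: test probe (3 or 4 of the five are present): steel shaft 5.4 across and 40 long with a tapered tip, under a black grip 13 across and 26 high; origin at the tip, z up the axis; the grip runs from 40 to 66 mm. Fully down in a tube the grip's shoulder rests on the mouth and the origin is 40 mm below the mouth. About 20 g
- probe1: test probe (3 or 4 of the five are present): steel shaft 5.4 across and 40 long with a tapered tip, under a black grip 13 across and 26 high; origin at the tip, z up the axis; the grip runs from 40 to 66 mm. Fully down in a tube the grip's shoulder rests on the mouth and the origin is 40 mm below the mouth. About 20 g
- probe2: test probe (3 or 4 of the five are present): steel shaft 5.4 across and 40 long with a tapered tip, under a black grip 13 across and 26 high; origin at the tip, z up the axis; the grip runs from 40 to 66 mm. Fully down in a tube the grip's shoulder rests on the mouth and the origin is 40 mm below the mouth. About 20 g
- probe3: test probe (3 or 4 of the five are present): steel shaft 5.4 across and 40 long with a tapered tip, under a black grip 13 across and 26 high; origin at the tip, z up the axis; the grip runs from 40 to 66 mm. Fully down in a tube the grip's shoulder rests on the mouth and the origin is 40 mm below the mouth. About 20 g
- probe4: test probe (3 or 4 of the five are present): steel shaft 5.4 across and 40 long with a tapered tip, under a black grip 13 across and 26 high; origin at the tip, z up the axis; the grip runs from 40 to 66 mm. Fully down in a tube the grip's shoulder rests on the mouth and the origin is 40 mm below the mouth. About 20 g
- capsule0: round speaker capsule (2 or 3 of the four are present): copper-coloured can 22 across, 16 high with a black face on top, origin at the centre of its underside, z up. About 20 g
- capsule1: round speaker capsule (2 or 3 of the four are present): copper-coloured can 22 across, 16 high with a black face on top, origin at the centre of its underside, z up. About 20 g
- capsule2: round speaker capsule (2 or 3 of the four are present): copper-coloured can 22 across, 16 high with a black face on top, origin at the centre of its underside, z up. About 20 g
- capsule3: round speaker capsule (2 or 3 of the four are present): copper-coloured can 22 across, 16 high with a black face on top, origin at the centre of its underside, z up. About 20 g
- bottle: white plastic bottle, 40 across, 70 high; bystander, leave alone; origin at the centre of its underside
- case: white earbud case 60 x 45 x 26 high; bystander, leave alone; origin at the centre of its underside
- spool: grey flanged spool 56 across, 40 high; bystander, leave alone; origin at the centre of its underside
Not all that is in view belongs to the job. What is shaped like the cover but pink is not meant.

How it is judged (in metres and radians):
On the way, in this order (a step that is already met when the one before it is completed fails the run):
1. all capsules present lie in the dish (horizontal distance between each of capsule0, capsule1, capsule2, capsule3 and dish_floor below 0.042 m and z of capsule0 in the frame of dish_floor between -0.004 and 0.013 m and z of capsule1 in the frame of dish_floor between -0.004 and 0.013 m and z of capsule2 in the frame of dish_floor between -0.004 and 0.013 m and z of capsule3 in the frame of dish_floor between -0.004 and 0.013 m), for 0.2 s.
2. the cover is seated level on the dish over them and every probe is fully down in a tube (all of step 1 and horizontal distance between cover and dish_rim below 0.008 m and z of cover in the frame of dish_rim between -0.007 and -0.002 m and angle between cover's own z axis and vertical below 0.06 rad and ((horizontal distance between probe0 and tube0_mouth below 0.005 m and z of probe0 in the frame of tube0_mouth below -0.036 m and angle between probe0's own z axis and vertical below 0.12 rad) or (horizontal distance between probe0 and tube1_mouth below 0.005 m and z of probe0 in the frame of tube1_mouth below -0.036 m and angle between probe0's own z axis and vertical below 0.12 rad) or (horizontal distance between probe0 and tube2_mouth below 0.005 m and z of probe0 in the frame of tube2_mouth below -0.036 m and angle between probe0's own z axis and vertical below 0.12 rad) or (horizontal distance between probe0 and tube3_mouth below 0.005 m and z of probe0 in the frame of tube3_mouth below -0.036 m and angle between probe0's own z axis and vertical below 0.12 rad)) and ((horizontal distance between probe1 and tube0_mouth below 0.005 m and z of probe1 in the frame of tube0_mouth below -0.036 m and angle between probe1's own z axis and vertical below 0.12 rad) or (horizontal distance between probe1 and tube1_mouth below 0.005 m and z of probe1 in the frame of tube1_mouth below -0.036 m and angle between probe1's own z axis and vertical below 0.12 rad) or (horizontal distance between probe1 and tube2_mouth below 0.005 m and z of probe1 in the frame of tube2_mouth below -0.036 m and angle between probe1's own z axis and vertical below 0.12 rad) or (horizontal distance between probe1 and tube3_mouth below 0.005 m and z of probe1 in the frame of tube3_mouth below -0.036 m and angle between probe1's own z axis and vertical below 0.12 rad)) and ((horizontal distance between probe2 and tube0_mouth below 0.005 m and z of probe2 in the frame of tube0_mouth below -0.036 m and angle between probe2's own z axis and vertical below 0.12 rad) or (horizontal distance between probe2 and tube1_mouth below 0.005 m and z of probe2 in the frame of tube1_mouth below -0.036 m and angle between probe2's own z axis and vertical below 0.12 rad) or (horizontal distance between probe2 and tube2_mouth below 0.005 m and z of probe2 in the frame of tube2_mouth below -0.036 m and angle between probe2's own z axis and vertical below 0.12 rad) or (horizontal distance between probe2 and tube3_mouth below 0.005 m and z of probe2 in the frame of tube3_mouth below -0.036 m and angle between probe2's own z axis and vertical below 0.12 rad)) and ((horizontal distance between probe3 and tube0_mouth below 0.005 m and z of probe3 in the frame of tube0_mouth below -0.036 m and angle between probe3's own z axis and vertical below 0.12 rad) or (horizontal distance between probe3 and tube1_mouth below 0.005 m and z of probe3 in the frame of tube1_mouth below -0.036 m and angle between probe3's own z axis and vertical below 0.12 rad) or (horizontal distance between probe3 and tube2_mouth below 0.005 m and z of probe3 in the frame of tube2_mouth below -0.036 m and angle between probe3's own z axis and vertical below 0.12 rad) or (horizontal distance between probe3 and tube3_mouth below 0.005 m and z of probe3 in the frame of tube3_mouth below -0.036 m and angle between probe3's own z axis and vertical below 0.12 rad)) and ((horizontal distance between probe4 and tube0_mouth below 0.005 m and z of probe4 in the frame of tube0_mouth below -0.036 m and angle between probe4's own z axis and vertical below 0.12 rad) or (horizontal distance between probe4 and tube1_mouth below 0.005 m and z of probe4 in the frame of tube1_mouth below -0.036 m and angle between probe4's own z axis and vertical below 0.12 rad) or (horizontal distance between probe4 and tube2_mouth below 0.005 m and z of probe4 in the frame of tube2_mouth below -0.036 m and angle between probe4's own z axis and vertical below 0.12 rad) or (horizontal distance between probe4 and tube3_mouth below 0.005 m and z of probe4 in the frame of tube3_mouth below -0.036 m and angle between probe4's own z axis and vertical below 0.12 rad))), for 0.2 s.
3. the drawer is home at its catch (value of joint drawer below 0.003 m), for 0.2 s.
At the end, for the whole second after the job is handed in: drawer within 3 mm of shut; each probe in a tube, within 4 mm of fully down, 5 mm of its axis, 0.12 rad of upright; each capsule in the dish, at most 13 mm above its floor; cover within 8 mm of the dish's axis, 2 to 3 mm of its seated height, 0.06 rad of level; all at rest (all of step 2 and value of joint drawer below 0.003 m and linear speed of cover below 0.02 m/s); the robot touches nothing.
It fails at once if a bystander (bottle, earbud case or spool) moved more than 3 cm (distance of any of bottle, case, spool from where it was at the start of the episode above 0.03 m).
It fails at once if the drawer is slammed (shut faster than 0.5 m/s) (velocity of joint drawer below -0.5 m/s).
Of probe0, probe1, probe2, probe3, probe4 only 3 to 4 are there at a start; the rules pass over those that are not, and their reading is None.
Of capsule0, capsule1, capsule2, capsule3 only 2 to 3 are there at a start; the rules pass over those that are not, and their reading is None.
At some moment in a run one of cover, capsule0, capsule1, capsule2, capsule3 may be knocked a few centimetres aside while the robot is not near it.
It also fails if it takes over 210 s, if anything falls off the work surface, if the arm or the gripper's body presses on something with over 40 N, if the wrist force passes 120 N, or if a joint passes its speed limit or range.

## Working session

There is one attempt and no reset: what is moved stays moved. The work goes in short steps, Python scripts to look and compute and a shell command to move; the robot and the scene stay as the last step left them, time stands still between calls to the robot, and variables do not carry over. Pictures are saved under pics/ and viewed, at most 14 in all, crops included, and the job is handed in when it is done.

```bash
ls; mkdir -p pics; cat > h.py <<'E'
import numpy as np,cv2
from cell import env,read_camera
from scipy.spatial.transform import Rotation as R
def save(n,c,crop=None,s=1):
    im=c["color"][:,:,::-1]
    if crop: im=im[crop[1]:crop[3],crop[0]:crop[2]]
    if s!=1: im=cv2.resize(im,None,fx=s,fy=s,interpolation=cv2.INTER_CUBIC)
    cv2.imwrite(f"pics/{n}.png",im)
def wfc(c,o=None):
    if "world_from_camera" in c: return np.array(c["world_from_camera"])
    T=np.eye(4); T[:3,:3]=R.from_euler('xyz',o["tool_rot"],degrees=True).as_matrix(); T[:3,3]=o["tool_pos"]
    return T@np.array(c["T_tool_cam"])
def slopes(c,uv):
    K=np.array(c["mtx"]); uv=np.atleast_2d(uv).astype(float)
    d=np.stack([(uv[:,0]-K[0,2])/K[0,0],(uv[:,1]-K[1,2])/K[1,1]],1); s=d.copy()
    for _ in range(10): s=d/(1+c["k1"]*(s**2).sum(1,keepdims=True))
    return s
def plane(c,uv,z,T):
    s=slopes(c,uv); d=np.c_[s,np.ones(len(s))]@T[:3,:3].T; o=T[:3,3]
    return o+d*((z-o[2])/d[:,2])[:,None]
def pts(c,T):
    h,w=c["range_z"].shape; u,v=np.meshgrid(np.arange(w),np.arange(h))
    s=slopes(c,np.c_[u.ravel(),v.ravel()]); z=c["range_z"].ravel()
    P=(np.c_[s,np.ones(len(s))]*z[:,None])@T[:3,:3].T+T[:3,3]
    P[z==0]=np.nan
    return P.reshape(h,w,3)
E
python3 - <<'E'
from h import *
for n in("scene","top"):
    c=read_camera(n); save(n+"0",c,s=1.5); np.savez(n+"0.npz",**c); T=wfc(c); print(n,T.round(3).tolist(),np.array(c["mtx"]).tolist(),c["k1"])
o=env.get_obs(); print(o)
E
```

```text
pics
scene [[0.133, 0.856, -0.499, 1.067], [0.991, -0.111, 0.074, 0.046], [0.008, -0.505, -0.863, 0.909], [0.0, 0.0, 0.0, 1.0]] [[360.6250763610207, 0.0, 251.00846162475978], [0.0, 360.6250763610207, 191.20741582627562], [0.0, 0.0, 1.0]] -0.0481744520144302
top [[0.02, -0.99, 0.141, 0.342], [-1.0, -0.018, 0.016, 0.094], [-0.013, -0.142, -0.99, 1.557], [0.0, 0.0, 0.0, 1.0]] [[452.7667731959164, 0.0, 255.10654335053195], [0.0, 452.7667731959164, 189.53986017908693], [0.0, 0.0, 1.0]] -0.15917189432882142
{'time_s': 0.1, 'qpos': array([-67.08710378,  18.43587608,  -4.0163575 ,  83.16757422,
         1.29747081,  78.54001266,  -3.25908627]), 'joint_velocities': array([-0.00802844, -0.04385228,  0.12298321, -0.18703232, -0.00837382,
       -0.02032891, -0.0275503 ]), 'effort': array([-2.47617245e-04, -4.92574596e+01, -4.05993825e-01, -3.13398886e+01,
       -6.41014916e-02,  3.94804403e-02,  8.70927079e-05]), 'tool_pos': array([0.24447578, 0.6017777 , 0.23856188]), 'tool_rot': array([-1.79901908e+02,  7.53480184e-03,  1.57898888e+02]), 'force': array([ 0.64304148, -0.22781384,  0.8847123 ]), 'wrist_torque': array([-0.02468142,  0.00376369,  0.0130504 ]), 'grasp_force': 0.0, 'grip_width': 0.08697998101380891}
```

View pics/scene0.png

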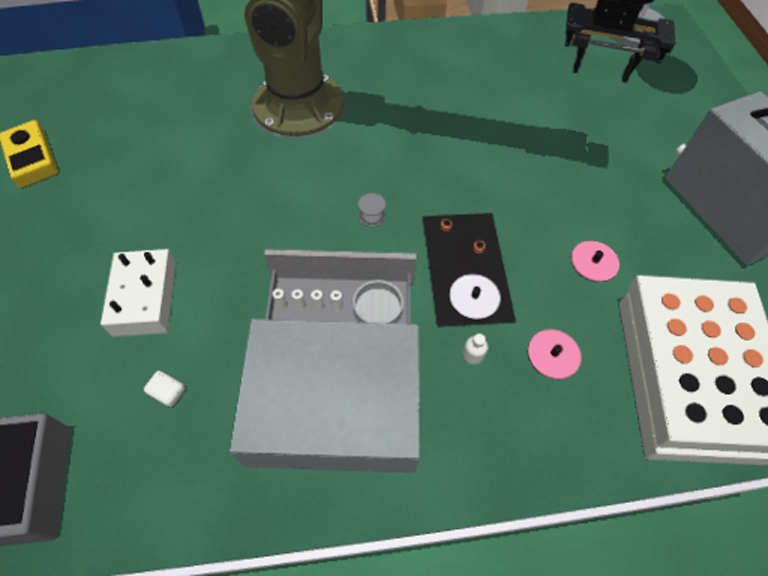

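View pics/top0.png

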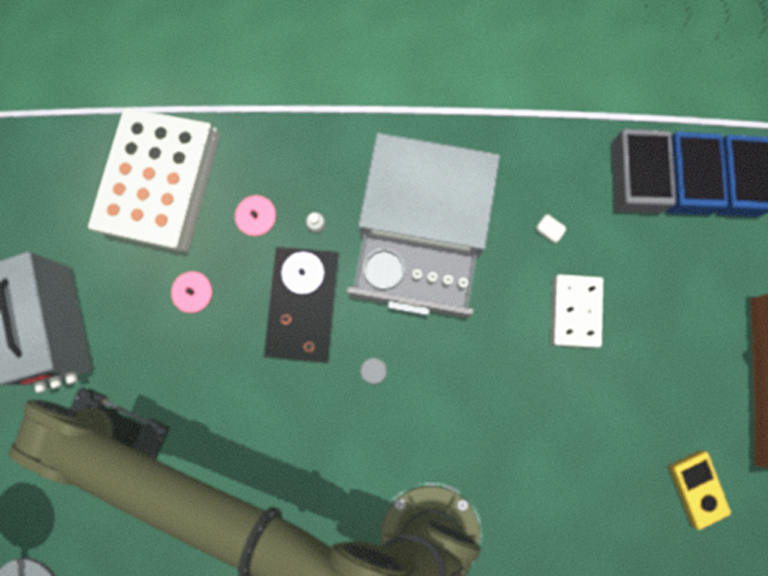

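The scene shows four probes in the foam (right of the robot), two capsules and the white cover on the mat (left), and the open drawer. In the top picture (1.5x pixels) the capsules are at (286,319) and (309,347), the cover at (302,272), the dish at (384,269) and the tubes at about (417–463, 274–282).

```bash
cat > m.py <<'E'
from h import *
def blobs(mask,amin,amax):
    n,l,st,ce=cv2.connectedComponentsWithStats(mask.astype(np.uint8),connectivity=8)
    return [(st[i],ce[i],l==i) for i in range(1,n) if amin<=st[i][4]<=amax]
def top(c,T):
    P=pts(c,T); rgb=c["color"].astype(int); hsv=cv2.cvtColor(c["color"],cv2.COLOR_RGB2HSV)
    out={}
    # copper / dark probes / cover
    box=lambda x0,y0,x1,y1:(P[...,0]>x0)&(P[...,0]<x1)&(P[...,1]>y0)&(P[...,1]<y1)
    return P,hsv,box
E
python3 - <<'E'
from m import *
for nm in("top","scene"):
    c=dict(np.load(nm+"0.npz")); c["k1"]=float(c["k1"]); T=wfc(c); P,hsv,_=top(c,T)
    h,s,v=[hsv[...,i].astype(int) for i in range(3)]
    print(nm)
    for f,z,n in(((h<12)&(s>110)&(v>60),.017,'copper'),((v<60),.076,'dark'),((s<40)&(v>200),.01,'white')):
        for st,ce,m in blobs(f,4,2600):
            p=plane(c,ce,z,T)[0]; q=np.nanmedian(P[m],0)
            if .3<p[0]<.9 and -.5<p[1]<.4: print(n,ce.round(1),st[2:5],p.round(4),'depth',q.round(3))
    # drawer region: depth-based
for uv in [(273,206),(384,269),(440,190),(302,272)]:
    pass
c=dict(np.load("top0.npz"));c["k1"]=float(c["k1"]);T=wfc(c)
U=np.array([(384,269),(417,274),(432,276.5),(447,280),(463,282.5)])/1.5
print('dish',plane(c,U[:1],.046,T)); print('tubes',plane(c,U[1:],.062,T))
print('pull',plane(c,np.array([(389,306),(428,312)])/1.5,.065,T))
E
```

```text
top
copper [191.6 213.8] [5 5 8] [0.4739 0.3355 0.017 ] depth [0.472 0.334 0.016]
dark [432.6 110.4] [ 28  40 991] [ 0.8433 -0.4938  0.076 ] depth [ 0.837 -0.487  0.093]
dark [184.2 229. ] [3 5 5] [0.418  0.3491 0.076 ] depth [ 0.422  0.362 -0.002]
dark [190.5 230.3] [4 4 6] [0.4141 0.328  0.076 ] depth [ 0.417  0.34  -0.001]
dark [179.  233.5] [4 3 6] [0.4028 0.3658 0.076 ] depth [0.407 0.38  0.003]
dark [186.6 235.1] [ 6  5 10] [0.3981 0.3403 0.076 ] depth [0.401 0.351 0.003]
dark [214.5 235.3] [2 5 6] [0.3996 0.2483 0.076 ] depth [0.402 0.256 0.005]
dark [195.2 235.9] [10  5 13] [0.3961 0.312  0.076 ] depth [0.399 0.324 0.002]
dark [204.2 237.2] [3 4 5] [0.3927 0.282  0.076 ] depth [0.396 0.292 0.003]
dark [209.3 237.7] [3 4 6] [0.3916 0.2651 0.076 ] depth [0.393 0.273 0.   ]
white [294.4 119.6] [  71   53 1551] [ 0.8156 -0.0147  0.01  ] depth [ 0.787 -0.006  0.104]
white [297.  102.2] [3 3 4] [ 0.8806 -0.0236  0.01  ] depth [ 0.847 -0.017  0.104]
white [256.  109.5] [1 4 4] [0.8507 0.1224 0.01  ] depth [0.82  0.121 0.105]
white [317.6 110.6] [4 4 5] [ 0.851  -0.0972  0.01  ] dept
[... 3184 characters left out ...]
]
white [197.7 195.6] [ 7  6 27] [ 0.5419 -0.031   0.01  ] depth [ 0.57  -0.027  0.061]
white [210.8 196.1] [ 8  7 27] [0.5483 0.0061 0.01  ] depth [0.576 0.008 0.06 ]
white [223.6 196.5] [ 7  6 26] [0.5544 0.0423 0.01  ] depth [0.583 0.042 0.06 ]
white [317.9 229.9] [ 13  14 113] [0.6916 0.2874 0.01  ] depth [0.711 0.275 0.048]
white [108. 258.] [ 25  21 314] [ 0.6998 -0.2761  0.01  ] depth [ 0.706 -0.27   0.025]
dish [[0.59257612 0.11675537 0.046     ]]
tubes [[ 0.57998453  0.0427437   0.062     ]
 [ 0.57496847  0.00924273  0.062     ]
 [ 0.56770661 -0.02426937  0.062     ]
 [ 0.56274383 -0.06000435  0.062     ]]
pull [[0.50677382 0.103752   0.065     ]
 [0.49505251 0.01741483 0.065     ]]
```

```bash
cat > go.py <<'E'
# usage: go.py x y z yaw -> tool-frame delta in units of 20 mm and turn in units of 45 deg
import sys; from h import *
x,y,z,yaw=map(float,sys.argv[1:5]); o=env.get_obs()
M=R.from_euler('xyz',o["tool_rot"],degrees=True).as_matrix()
d=M.T@(np.array([x,y,z])-o["tool_pos"]); t=-((yaw-o["tool_rot"][2]+180)%360-180)
print('t',o["time_s"],'pos',o["tool_pos"].round(4),'rot',o["tool_rot"].round(2),'F',o["force"].round(1),'w',round(o["grip_width"],4),'units xyz',(d/.02).round(2),'turn',round(t/45,3),'j7',o["qpos"][6].round(1))
E
python3 -m jog '[[1,-1,-0.49,0.15,0],[1,-1,-0.49,0.15,0],[1,-1,-0.49,0.15,0],[1,-1,-0.49,0.15,0],[1,-1,-0.49,0.15,0],[1,-1,-0.49,0.15,0],[1,-1,-0.49,0.15,0],[1,-1,-0.49,0.15,0],[1,-1,-0.49,0.15,0],[1,-1,-0.49,0.15,0],[1,-1,-0.49,0.15,0],[1,-1,-0.49,0.15,0]]'
python3 -m jog '[[1,-1,-0.49,0,0],[1,-1,-0.49,0,0],[1,-1,-0.49,0,0],[1,-0.9,-0.4,0,0],[1,0,0,0,-0.14],[1,0,0,0,-0.14],[1,0,0,0,0],[1,0,0,0,0],[1,0,0,0,0]]'
python3 go.py 0.48 0.338 0.2 170.5
python3 - <<'E'
from m import *
o=env.get_obs(); c=read_camera("wrist"); T=wfc(c,o); print(np.array(c["T_tool_cam"]).round(3).tolist(),c["mtx"][0],c["k1"]); save("w1",c)
P,hsv,_=top(c,T); h,s,v=[hsv[...,i].astype(int) for i in range(3)]
for st,ce,m in blobs((h<14)&(s>90)&(v>50),30,9000): print(ce.round(1),st,plane(c,ce,.018,T)[0].round(4),np.nanmedian(P[m],0).round(4))
E
```

```text
time_s: 1.1
tool_pos: [0.4231, 0.4019, 0.203]
tool_rot: [-180.0, -0.0, 157.9]
force: [-0.4, -0.1, -0.2]
grip_width: 0.087
grasp_force: 0.0
time_s: 1.85
tool_pos: [0.4806, 0.3392, 0.2034]
tool_rot: [-180.0, -0.0, 170.4]
force: [-0.8, 0.8, -0.5]
grip_width: 0.0871
grasp_force: 0.0
t 1.85 pos [0.4806 0.3392 0.2034] rot [-1.7999e+02 -1.0000e-02  1.7038e+02] F [-0.8  0.8 -0.5] w 0.0871 units xyz [ 0.02 -0.06  0.17] turn -0.003 j7 43.7
[[-0.0, -0.971, -0.24, 0.065], [1.0, 0.0, -0.001, -0.0], [0.001, -0.24, 0.971, -0.146], [0.0, 0.0, 0.0, 1.0]] [338.51348084   0.         258.79090461] -0.01998790129636251
[192.3 118.5] [179 107  26  24 318] [0.4166 0.2846 0.018 ] [0.4165 0.2852 0.0183]
[258.6 170.5] [248 159  23  25 288] [0.4772 0.3389 0.018 ] [0.4763 0.3388 0.0182]
```

View pics/w1.png

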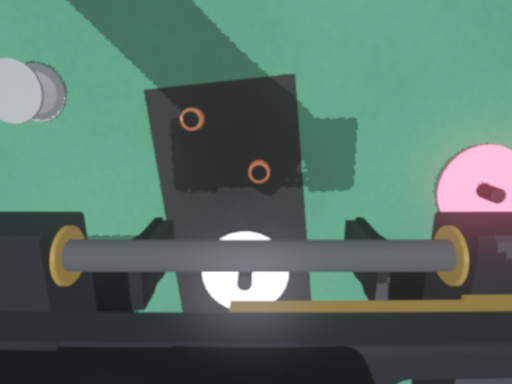

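Wrist view: capsules at (192,119) and (259,171), cover at (245,270). The heights come out at 18 mm, as they should. Grasping the nearer capsule.

```bash
python3 -m jog '[[1,0.17,-0.05,1,0],[1,0,0,1,0],[1,0,0,1,0],[1,0,0,1,0],[1,0,0,1,0],[0.6,0,0,1,0],[0.6,0,0,1,0],[0.6,0,0,1,0],[0.6,0,0,0.5,0],[0.6,0,0,0.5,0],[0.6,0,0,0,0]]' 10
python3 -m jog '[[0,0,0,0,0],[0,0,0,0,0],[0,0,0,0,0],[0,0,0,0,0],[0,0,0,0,0],[0,0,0,0,0],[0,0,0,0,0],[0,0,0,-0.3,0],[0,0,0,-0.7,0],[0,0,0,-1,0],[0,0,0,-1,0],[0,0,0,-1,0]]'
python3 go.py 0.595 0.118 0.14 170.5
```

```text
time_s: 2.82
tool_pos: [0.4763, 0.338, 0.0218]
tool_rot: [-179.9, -0.1, 170.5]
force: [-0.0, -0.3, 0.3]
grip_width: 0.0567
grasp_force: 0.0
time_s: 3.82
tool_pos: [0.4772, 0.3383, 0.1046]
tool_rot: [-180.0, -0.0, 170.5]
force: [0.3, 0.9, -0.6]
grip_width: 0.0211
grasp_force: 10.0
t 3.8167 pos [0.4772 0.3383 0.1046] rot [-1.7998e+02 -2.0000e-02  1.7049e+02] F [ 0.3  0.9 -0.6] w 0.0211 units xyz [-7.63 -9.89 -1.77] turn -0.0 j7 44.1
```

```bash
python3 -m jog '[[0,-0.5,-0.9,-1,0],[0,-0.5,-1,-1,0],[0,-0.5,-1,-1,0],[0,-0.5,-1,-1,0],[0,-0.6,-1,-1,0],[0,-0.6,-1,-0.8,0],[0,-0.6,-1,0,0],[0,-0.6,-1,0,0],[0,-0.6,-1,0,0],[0,-0.6,-1,0,0],[0,-0.6,-1,0,0],[0,-0.6,-1,0,0]]'
python3 -m jog '[[0,-0.9,-1,0,0],[0,0,-0.4,0,0],[0,0,0,0,0],[0,0,0,0,0],[0,0,0,0,0]]'
cat > dr.py <<'E'
import sys; from m import *
n=sys.argv[1]
o=env.get_obs(); c=read_camera("wrist"); T=wfc(c,o); save(n,c); np.savez(n+".npz",T=T,**c)
P,hsv,_=top(c,T); h,s,v=[hsv[...,i].astype(int) for i in range(3)]
print(o["tool_pos"].round(4),o["tool_rot"].round(2))
g=(P[...,2]>.055)&(P[...,2]<.069)&(s<60)&(v>120)
for st,ce,m in blobs(g,80,3000): print('tube?',ce.round(1),st[2:5],plane(c,ce,.062,T)[0].round(4),np.nanmedian(P[m],0).round(4))
E
python3 dr.py w2
```

```text
time_s: 4.82
tool_pos: [0.5723, 0.0802, 0.2199]
tool_rot: [180.0, 0.0, 170.5]
force: [0.4, 1.2, -0.1]
grip_width: 0.0215
grasp_force: 10.0
time_s: 5.23
tool_pos: [0.5848, 0.0527, 0.2196]
tool_rot: [179.9, -0.0, 170.6]
force: [-0.8, 0.2, -0.1]
grip_width: 0.0211
grasp_force: 10.0
[0.5848 0.0527 0.2196] [ 1.7993e+02 -3.0000e-02  1.7061e+02]
tube? [134.  177.7] [ 24  22 356] [ 0.5642 -0.0604  0.062 ] [ 0.5643 -0.0602  0.0621]
tube? [170.8 177.7] [ 23  22 336] [ 0.5698 -0.027   0.062 ] [ 0.5698 -0.0271  0.0622]
tube? [208.6 177.8] [ 22  22 324] [0.5755 0.0073 0.062 ] [0.5756 0.0073 0.0623]
tube? [246.4 177.6] [ 22  22 313] [0.581  0.0414 0.062 ] [0.5809 0.0414 0.0623]
```

View pics/w2.png

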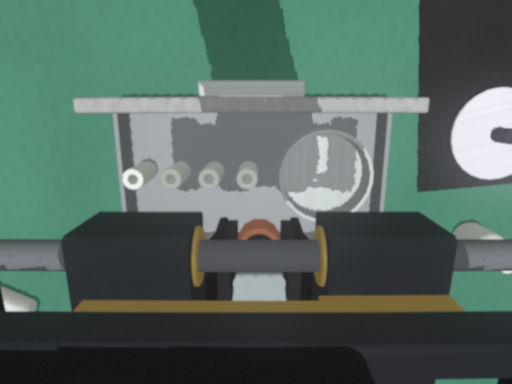

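Wrist view: four tubes at (134–247, 178), dish centred at about (327,176), front panel along row 104, and the capsule held between the fingers at (260,240). Measuring the dish rim and checking it against its sizes.

```bash
python3 - <<'E'
from m import *
c=dict(np.load("w2.npz")); T=c["T"]; c["k1"]=float(c["k1"]); P=pts(c,T)
m=(P[...,2]>.041)&(P[...,2]<.051)&(P[...,1]>.06)&(P[...,1]<.18)&(P[...,0]>.53)&(P[...,0]<.66)
v,u=np.nonzero(m); q=P[m]
from scipy.optimize import least_squares
f=least_squares(lambda a:np.hypot(q[:,0]-a[0],q[:,1]-a[1])-a[2],[.594,.118,.044],loss='soft_l1',f_scale=.001); r=np.hypot(q[:,0]-f.x[0],q[:,1]-f.x[1])
k=abs(r-.044)<.004
f=least_squares(lambda a:np.hypot(q[k][:,0]-a[0],q[k][:,1]-a[1])-a[2],f.x)
print(f.x,k.sum(),len(q),np.percentile(r[k],[5,95]))
print('px plane',plane(c,(326.5,176),.046,T),plane(c,[(279,176),(374,176),(327,129),(327,223)],.046,T))
fp=plane(c,[(85,98),(420,98),(85,110),(420,110)],.097,T); print(fp)
E
```

```text
[0.59615006 0.11722474 0.04379206] 472 1780 [0.0404295  0.04779094]
px plane [[0.59522654 0.11670521 0.046     ]] [[0.58775805 0.07152584 0.046     ]
 [0.6027106  0.16204464 0.046     ]
 [0.55085024 0.12238774 0.046     ]
 [0.64285915 0.11166524 0.046     ]]
[[ 0.4918755  -0.06815421  0.097     ]
 [ 0.53406575  0.18658749  0.097     ]
 [ 0.50060407 -0.07067855  0.097     ]
 [ 0.54312776  0.18609024  0.097     ]]
```

```bash
python3 -m jog '[[0,-0.4,1,0,0],[0,-0.39,1,0,0],[0,0,1,0,0],[0,0,0.26,1,0],[0,0,0,1,0],[0,0,0,1,0],[0,0,0,1,0],[0,0,0,1,0],[0,0,0,1,0],[0,0,0,1,0],[0,0,0,0.6,0],[0,0,0,0,0]]'
python3 go.py .611 .1145 .043 170.7
```

```text
time_s: 6.28
tool_pos: [0.6091, 0.1136, 0.0645]
tool_rot: [-179.9, -0.3, 170.6]
force: [-0.4, 0.1, -0.2]
grip_width: 0.0214
grasp_force: 10.0
t 6.2833 pos [0.6091 0.1136 0.0645] rot [-179.9    -0.3   170.61] F [-0.4  0.1 -0.2] w 0.0214 units xyz [-0.09  0.06  1.07] turn -0.002 j7 72.9
```

```bash
python3 -m jog '[[0,0,0,0.4,0],[0,0,0,0.4,0],[0,0,0,0.2,0],[0,0,0,0,0],[0.4,0,0,0,0],[0.4,0,0,0,0],[0.4,0,0,0,0],[0.4,0,0,0,0]]'
python3 -m jog '[[0.4,0,0,-0.5,0],[0.4,0,0,-1,0],[0.4,0,0,-1,0],[0.4,0,0,-1,0],[0.4,0,0,-1,0],[1,0,0,-1,0],[1,0,0,-1,0],[1,0,0,0,0],[1,0,0,0,0]]'
python3 go.py 0.4166 .2846 .2 170.6
```

```text
time_s: 6.95
tool_pos: [0.6121, 0.1125, 0.0482]
tool_rot: [180.0, 0.1, 170.5]
force: [-0.2, 0.2, -0.2]
grip_width: 0.0332
grasp_force: 0.0
time_s: 7.7
tool_pos: [0.6127, 0.1126, 0.1797]
tool_rot: [179.9, 0.2, 170.5]
force: [-0.5, -0.5, -0.6]
grip_width: 0.0537
grasp_force: 0.0
t 7.7 pos [0.6127 0.1126 0.1797] rot [179.9    0.19 170.49] F [-0.5 -0.5 -0.6] w 0.0537 units xyz [11.09  6.86 -1.04] turn -0.002 j7 71.5
```

```bash
python3 -m jog '[[1,0.92,0.57,-0.08,0],[1,0.92,0.57,-0.08,0],[1,0.92,0.57,-0.08,0],[1,0.92,0.57,-0.08,0],[1,0.92,0.57,-0.08,0],[1,0.92,0.57,-0.08,0],[1,0.92,0.57,-0.08,0],[1,0.92,0.57,-0.08,0],[1,0.92,0.57,-0.08,0],[1,0.92,0.57,-0.08,0],[1,0.92,0.57,-0.08,0],[1,0.92,0.57,-0.08,0]]'
python3 -m jog '[[1,0,0,0,0],[1,0,0,0,0],[1,0,0,0,0]]'
cat > cap.py <<'E'
from m import *
o=env.get_obs(); c=read_camera("wrist"); T=wfc(c,o)
P,hsv,_=top(c,T); h,s,v=[hsv[...,i].astype(int) for i in range(3)]
print(o["tool_pos"].round(4),o["tool_rot"].round(1))
for st,ce,m in blobs((h<14)&(s>90)&(v>50),30,9000): print('cap',ce.round(1),st[2:],plane(c,ce,.018,T)[0].round(4),np.nanmedian(P[m],0).round(4))
c=read_camera("top"); T=wfc(c); P,hsv,_=top(c,T)
for st,ce,m in blobs((hsv[...,1]<40)&(hsv[...,2]>200),400,800): print('white',plane(c,ce,.01,T)[0].round(4),np.nanmedian(P[m],0).round(4))
for st,ce,m in blobs((hsv[...,0]<14)&(hsv[...,1]>80)&(hsv[...,2]>50),4,60):
  print('topcopper',plane(c,ce,.017,T)[0].round(3),st[4],np.nanmedian(P[m],0).round(4))
E
python3 cap.py; python3 go.py 0.4166 .2846 .022 170.6
```

```text
time_s: 8.7
tool_pos: [0.415, 0.2839, 0.1958]
tool_rot: [-179.9, -0.1, 170.5]
force: [0.7, -0.1, -0.8]
grip_width: 0.0868
grasp_force: 0.0
time_s: 8.95
tool_pos: [0.4166, 0.283, 0.1961]
tool_rot: [-179.9, -0.0, 170.5]
force: [0.7, 0.2, -0.0]
grip_width: 0.0872
grasp_force: 0.0
[0.4166 0.283  0.1961] [-179.9   -0.   170.5]
cap [259.7 173.6] [ 24  25 308] [0.415  0.2833 0.018 ] [0.4147 0.2834 0.0181]
white [0.5877 0.3071 0.01  ] [0.5869 0.3067 0.0099]
white [0.5953 0.1194 0.01  ] [0.592  0.1203 0.0205]
topcopper [0.837 0.755 0.017] 43 [0.8113 0.7199 0.0975]
topcopper [0.824 0.692 0.017] 41 [0.7999 0.6609 0.0971]
topcopper [0.812 0.63  0.017] 40 [0.7876 0.6019 0.0981]
topcopper [0.785 0.765 0.017] 45 [0.7608 0.7293 0.0979]
topcopper [0.772 0.703 0.017] 44 [0.7491 0.6699 0.0988]
topcopper [0.76  0.64  0.017] 42 [0.7381 0.6121 0.0967]
topcopper [0.734 0.775 0.017] 42 [0.7132 0.7385 0.0969]
topcopper [0.72  0.713 0.017] 43 [0.7002 0.6809 0.0983]
topcopper [0.708 0.651 0.017] 46 [0.6894 0.6225 0.0973]
topcopper [0.61  0.113 0.017] 4 [0.6054 0.1121 0.038 ]
topcopper [0.319 0.945 0.017] 50 [0.3216 0.8602 0.171 ]
t 9.05 pos [0.4172 0.2827 0.1963] rot [-1.7995e+02 -1.0000e-02  1.7039e+02] F [0.5 0.5 0.8] w 0.087 units xyz [0.04 0.1  8.72] turn -0.005 j7 43.4
```

```bash
python3 -m jog '[[1,0.04,0.04,1,0],[1,0,0,1,0],[1,0,0,1,0],[1,0,0,1,0],[0.6,0,0,1,0],[0.6,0,0,1,0],[0.6,0,0,1,0],[0.6,0,0,1,0],[0.6,0,0,0.4,0],[0.6,0,0,0.32,0],[0.6,0,0,0,0],[0.6,0,0,0,0]]'
python3 -m jog '[[0,0,0,0,0],[0,0,0,0,0],[0,0,0,0,0],[0,0,0,0,0],[0,0,0,0,0],[0,0,0,0,0],[0,0,0,0,0],[0,0,0,-0.3,0],[0,0,0,-0.7,0],[0,0,0,-1,0],[0,0,0,-1,0],[0,0,0,-1,0]]'
python3 -m jog '[[0,0,0,-1,0],[0,0,0,-1,0],[0,0,0,-1,0],[0,0,0,0,0],[0,0,0,0,0]]'
python3 go.py 0.581 0.1195 0.13 170.6
```

```text
time_s: 10.05
tool_pos: [0.4165, 0.2848, 0.0229]
tool_rot: [180.0, 0.0, 170.5]
force: [0.5, 0.2, -0.1]
grip_width: 0.0531
grasp_force: 0.0
time_s: 11.05
tool_pos: [0.4157, 0.2846, 0.1034]
tool_rot: [-180.0, -0.0, 170.5]
force: [-0.7, 0.3, -0.2]
grip_width: 0.0216
grasp_force: 10.0
time_s: 11.47
tool_pos: [0.4165, 0.2852, 0.1637]
tool_rot: [179.9, 0.1, 170.5]
force: [0.2, 0.7, -0.8]
grip_width: 0.0219
grasp_force: 10.0
t 11.4667 pos [0.4165 0.2852 0.1637] rot [1.7988e+02 1.1000e-01 1.7049e+02] F [ 0.2  0.7 -0.8] w 0.0219 units xyz [-9.48 -6.82  1.69] turn -0.002 j7 43.5
```

```bash
python3 -m jog '[[0,-0.95,-0.68,0,0],[0,-0.95,-0.68,0,0],[0,-0.95,-0.68,0,0],[0,-0.95,-0.68,0,0],[0,-0.95,-0.68,0,0],[0,-0.95,-0.68,0,0],[0,-0.95,-0.68,0,0],[0,-0.95,-0.68,0,0],[0,-0.95,-0.68,0.69,0],[0,-0.95,-0.68,1,0],[0,0,0,0,0],[0,0,0,0,0]]'
python3 go.py 0.581 0.1195 0.044 170.6
```

```text
time_s: 12.47
tool_pos: [0.5795, 0.1172, 0.1257]
tool_rot: [-179.8, -0.3, 170.3]
force: [-0.5, 0.6, -0.3]
grip_width: 0.0216
grasp_force: 10.0
t 12.4667 pos [0.5795 0.1172 0.1257] rot [-179.82   -0.27  170.32] F [-0.5  0.6 -0.3] w 0.0216 units xyz [-0.08  0.14  4.08] turn -0.006 j7 70.2
```

```bash
python3 -m jog '[[0,-0.04,0.1,0.8,0],[0,0,0,0.8,0],[0,0,0,0.8,0],[0,0,0,0.8,0],[0,0,0,0.8,0],[0,0,0,0,0],[0,0,0,0,0],[0.4,0,0,0,0],[0.4,0,0,0,0],[0.4,0,0,0,0],[0.4,0,0,0,0]]'
python3 -m jog '[[0.4,0,0,-0.5,0],[0.4,0,0,-1,0],[0.4,0,0,-1,0],[0.4,0,0,-1,0],[0.4,0,0,-1,0],[0.4,0,0,-1,0],[0.4,0,0,-1,0],[0.4,0,0,0,0],[0.4,0,0,0,0]]'
python3 - <<'E'
from m import *
o=env.get_obs(); c=read_camera("wrist"); T=wfc(c,o); P,hsv,_=top(c,T); print(o["tool_pos"])
for n in("wrist","top"):
  if n=="top": c=read_camera("top"); T=wfc(c); P,hsv,_=top(c,T)
  for st,ce,m in blobs((hsv[...,0]<14)&(hsv[...,1]>80)&(hsv[...,2]>50)&(P[...,0]<.68)&(P[...,1]<.4),3,2000): print(n,ce.round(0),st[4],plane(c,ce,.036,T)[0].round(4),np.nanmedian(P[m],0).round(3))
  print([ (plane(c,ce,.01,T)[0].round(3)) for st,ce,m in blobs((hsv[...,1]<40)&(hsv[...,2]>200)&(P[...,2]<.018)&(P[...,1]>.2),100,9000)])
E
python3 go.py 0.587 0.305 0.12 170.6
```

```text
time_s: 13.38
tool_pos: [0.5825, 0.1214, 0.0496]
tool_rot: [179.9, 0.1, 170.5]
force: [0.6, -0.2, -0.7]
grip_width: 0.0338
grasp_force: 0.0
time_s: 14.13
tool_pos: [0.5829, 0.1212, 0.1807]
tool_rot: [179.9, 0.2, 170.5]
force: [0.2, 0.0, -0.6]
grip_width: 0.0348
grasp_force: 0.0
[0.58291243 0.12120514 0.18070614]
wrist [259. 180.] 243 [0.5806 0.1216 0.036 ] [0.579 0.122 0.036]
wrist [254. 212.] 245 [0.6092 0.1125 0.036 ] [0.607 0.113 0.036]
[array([0.586, 0.304, 0.01 ])]
top [507. 250.] 887 [ 0.3601 -0.7691  0.036 ] [ 0.368 -0.769  0.039]
[array([0.991, 0.469, 0.01 ]), array([0.992, 0.941, 0.01 ]), array([0.588, 0.307, 0.01 ])]
t 14.2333 pos [0.5815 0.121  0.1782] rot [-1.7999e+02 -4.0000e-02  1.7049e+02] F [-0.1  0.4  0.3] w 0.0352 units xyz [1.24 9.12 2.91] turn -0.002 j7 69.5
```

```bash
python3 -m jog '[[1,0.1,1,0,0],[1,0.1,1,0,0],[1,0.1,1,0,0],[1,0.1,1,0,0],[1,0.1,1,0,0],[1,0.1,1,0,0],[1,0.1,1,0,0],[1,0.1,1,0,0],[1,0.4,1,0,0],[1,0,0,0,0],[1,0,0,0,0],[1,0,0,0,0]]'
python3 - <<'E'
from m import *
o=env.get_obs(); c=read_camera("wrist"); T=wfc(c,o); P,hsv,_=top(c,T); print(o["tool_pos"].round(4)); save("w3",c)
g=(P[...,2]>.029)&(P[...,2]<.04)&(P[...,1]>.2)&(P[...,1]<.4)&(hsv[...,2]<90)
for st,ce,m in blobs(g,20,3000): print('knob',ce.round(1),st,plane(c,ce,.034,T)[0].round(4),np.nanmean(P[m],0).round(4))
g=(hsv[...,1]<40)&(hsv[...,2]>180)&(P[...,2]<.018)&(P[...,1]>.2)
for st,ce,m in blobs(g,20,9000):
    k=cv2.findContours(m.astype(np.uint8),0,1)[0][0]; e=cv2.fitEllipse(cv2.convexHull(k)); print('disc',e,plane(c,e[0],.01,T)[0].round(4))
E
```

```text
time_s: 15.23
tool_pos: [0.5877, 0.3013, 0.1774]
tool_rot: [-179.9, -0.1, 170.5]
force: [0.7, -0.1, 0.2]
grip_width: 0.0868
grasp_force: 0.0
[0.5877 0.3013 0.1774]
knob [262.5 175. ] [258 174  11   4  23] [0.5809 0.3048 0.034 ] [0.581  0.3048 0.0333]
disc ((263.631591796875, 176.50611877441406), (99.05509185791016, 99.95381164550781), 89.54348754882812) [0.5873 0.3051 0.01  ]
```

View pics/w3.png

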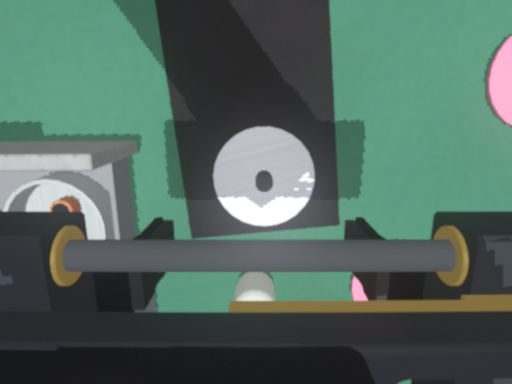

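The cover disc fits at (264,176), with its knob at (264,181). Its centre is (0.587, 0.305). Gripping the knob.

```bash
python3 -m jog '[[0.7,0.06,0.18,1,0],[0.5,0,0,1,0],[0.5,0,0,1,0],[0.5,0,0,1,0],[0.5,0,0,1,0],[0.5,0,0,1,0],[0.5,0,0,0.8,0],[0.5,0,0,0.4,0],[0.5,0,0,0.1,0],[0.5,0,0,0,0],[0.5,0,0,0,0]]'
python3 go.py .587 .305 .032 170.6
```

```text
time_s: 16.2
tool_pos: [0.5883, 0.3062, 0.0337]
tool_rot: [179.9, 0.1, 170.5]
force: [-0.4, 0.2, 0.4]
grip_width: 0.0437
grasp_force: 0.0
t 16.2 pos [0.5883 0.3062 0.0337] rot [1.7994e+02 9.0000e-02 1.7045e+02] F [-0.4  0.2  0.4] w 0.0437 units xyz [ 0.06 -0.07  0.09] turn -0.003 j7 55.0
```

```bash
python3 -m jog '[[0,0,0,0,0],[0,0,0,0,0],[0,0,0,0,0],[0,0,0,0,0],[0,0,0,0,0],[0,0,0,0,0],[0,0,0,0,0],[0,0,0,-0.3,0],[0,0,0,-0.7,0],[0,0,0,-1,0],[0,0,0,-1,0],[0,0,0,-1,0]]' 20
python3 -m jog '[[0,0,0,-1,0],[0,0,0,0,0],[0,0,0,0,0]]'
python3 go.py .596 .117 .125 170.6
```

```text
time_s: 17.2
tool_pos: [0.5875, 0.3063, 0.1146]
tool_rot: [180.0, 0.0, 170.5]
force: [0.2, 0.5, -0.7]
grip_width: 0.015
grasp_force: 20.0
time_s: 17.45
tool_pos: [0.5885, 0.3069, 0.135]
tool_rot: [179.8, 0.2, 170.5]
force: [-0.2, 0.1, -1.1]
grip_width: 0.015
grasp_force: 20.0
t 17.45 pos [0.5885 0.3069 0.135 ] rot [179.84   0.18 170.49] F [-0.2  0.1 -1.1] w 0.015 units xyz [-1.94 -9.3   0.48] turn -0.002 j7 54.1
```

```bash
python3 -m jog '[[0,-0.2,-0.93,-1,0],[0,-0.2,-0.93,0,0],[0,-0.2,-0.93,0,0],[0,-0.2,-0.93,0,0],[0,-0.2,-0.93,0,0],[0,-0.2,-0.93,0,0],[0,-0.2,-0.93,0,0],[0,-0.2,-0.93,0,0],[0,-0.2,-0.93,0,0],[0,-0.2,-0.93,0,0],[0,0,0,0,0],[0,0,0,0,0]]'
python3 -m jog '[[0,0,0,0,0],[0,0,0,0,0]]'
python3 go.py .597 .118 .0735 170.6
```

```text
time_s: 18.45
tool_pos: [0.5956, 0.1148, 0.1517]
tool_rot: [-180.0, -0.1, 170.3]
force: [0.6, 1.3, -0.4]
grip_width: 0.0152
grasp_force: 20.0
time_s: 18.62
tool_pos: [0.5956, 0.118, 0.152]
tool_rot: [180.0, -0.1, 170.6]
force: [-0.4, 0.3, -0.5]
grip_width: 0.0152
grasp_force: 20.0
t 18.6167 pos [0.5956 0.118  0.152 ] rot [ 1.7997e+02 -6.0000e-02  1.7062e+02] F [-0.4  0.3 -0.5] w 0.0152 units xyz [-0.07  0.01  3.93] turn 0.0 j7 70.8
```

```bash
python3 -m jog '[[0,-0.06,0,1,0],[0,0,0,1,0],[0,0,0,0.8,0],[0,0,0,0.4,0],[0,0,0,0.3,0],[0,0,0,0.2,0],[0,0,0,0.1,0],[0,0,0,0,0],[0,0,0,0,0]]'
python3 go.py .597 .118 .0735 170.6
```

```text
time_s: 19.37
tool_pos: [0.5979, 0.1163, 0.0773]
tool_rot: [180.0, 0.1, 170.5]
force: [-1.0, 1.4, 0.7]
grip_width: 0.015
grasp_force: 20.0
t 19.3667 pos [0.5979 0.1163 0.0773] rot [1.7996e+02 7.0000e-02 1.7050e+02] F [-1.   1.4  0.7] w 0.015 units xyz [0.06 0.08 0.19] turn -0.002 j7 71.9
```

```bash
python3 -m jog '[[0,0.05,0.06,0.1,0],[0,0,0,0.1,0],[0,0,0,0,0],[0,0,0,0,0]]'
python3 -m jog '[[0,0,0,0.1,0],[0,0,0,0,0],[0,0,0,0,0]]'
```

```text
time_s: 19.7
tool_pos: [0.5967, 0.1177, 0.0728]
tool_rot: [180.0, 0.0, 170.5]
force: [-0.9, 0.4, 0.4]
grip_width: 0.015
grasp_force: 20.0
time_s: 19.95
tool_pos: [0.5981, 0.1175, 0.0727]
tool_rot: [179.9, 0.2, 170.5]
force: [-0.9, -0.9, 7.8]
grip_width: 0.0151
grasp_force: 20.0
```

```bash
python3 -m jog '[[0.5,0,0,0,0],[0.5,0,0,0,0],[0.5,0,0,0,0],[0.5,0,0,0,0],[0.5,0,0,-0.5,0],[0.5,0,0,-1,0],[0.5,0,0,-1,0],[0.5,0,0,-1,0],[0.5,0,0,-1,0],[0.5,0,0,-1,0],[0.5,0,0,-1,0],[0.5,0,0,0,0]]'
python3 -m jog '[[0.5,0,0,0,0],[0.5,0,0,0,0]]'
cat > cov.py <<'E'
from m import *
o=env.get_obs(); c=read_camera("wrist"); T=wfc(c,o); P,hsv,_=top(c,T); print(o["tool_pos"].round(4)); save("w4",c)
g=(hsv[...,1]<50)&(hsv[...,2]>110)&(P[...,2]>.044)&(P[...,2]<.058)&(P[...,1]>.06)&(P[...,1]<.18)&(P[...,0]>.53)&(P[...,0]<.66)
for st,ce,m in blobs(g,300,19000):
    k=max(cv2.findContours(m.astype(np.uint8),0,1)[0],key=len); e=cv2.fitEllipse(cv2.convexHull(k)); print('disc',np.round(e[0],1),e[1],plane(c,e[0],.05,T)[0].round(4))
    q=P[m]; A=np.c_[q[:,:2]-q[:,:2].mean(0),np.ones(len(q))]; s=np.linalg.lstsq(A,q[:,2],rcond=None)[0]; print('tilt',s, 'mean',q.mean(0).round(4))
g=(P[...,2]>.055)&(P[...,2]<.069)&(hsv[...,1]<60)&(hsv[...,2]>120)
for st,ce,m in blobs(g,80,3000): print('tube?',st[2:5],plane(c,ce,.062,T)[0].round(4))
E
python3 cov.py; python3 go.py .585 .0 .2 170.7
```

```text
time_s: 20.95
tool_pos: [0.599, 0.1178, 0.2059]
tool_rot: [179.8, 0.4, 170.5]
force: [0.8, 0.3, 1.1]
grip_width: 0.0435
grasp_force: 0.0
time_s: 21.12
tool_pos: [0.5961, 0.1174, 0.2001]
tool_rot: [-180.0, -0.0, 170.5]
force: [0.3, 1.2, -0.4]
grip_width: 0.0434
grasp_force: 0.0
[0.5961 0.1174 0.2001]
disc [319.4 170.1] (6.237032890319824, 116.53770446777344) [0.5947 0.1717 0.05  ]
tilt [-0.00935484 -0.02758     0.04665655] mean [0.596  0.1728 0.0467]
disc [259.  182.4] (103.97252655029297, 106.32826232910156) [0.5969 0.1168 0.05  ]
tilt [-0.00148013 -0.00073708  0.05067851] mean [0.597  0.1168 0.0507]
tube? [ 28  24 464] [ 0.5657 -0.0601  0.062 ]
tube? [ 26  24 431] [ 0.5713 -0.0261  0.062 ]
tube? [ 25  24 412] [0.5769 0.0084 0.062 ]
tube? [ 24  24 379] [0.5824 0.0418 0.062 ]
t 21.1667 pos [0.5958 0.1173 0.1995] rot [-1.7996e+02 -1.0000e-01  1.7050e+02] F [ 0.3 -0.2  0.3] w 0.0435 units xyz [-0.44 -5.88 -0.02] turn -0.004 j7 70.2
```

View pics/w4.png

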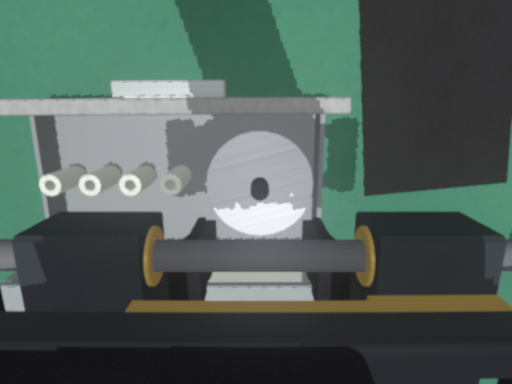

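The cover is seated level: disc top 50.7 mm, tilt about 0.002. Next the probes, starting by going over the foam tray.

```bash
python3 -m jog '[[0.5,0.05,-0.95,-0.2,0],[0.5,0.05,-0.95,-0.2,0],[0.5,0.05,-0.95,-0.2,0],[0.5,0.05,-0.95,-0.2,0],[0.5,0.05,-0.95,-0.2,0],[0.5,0.05,-0.95,-0.2,0],[0.5,0.05,-0.95,-0.2,0],[0.5,0.05,-0.95,-0.2,0],[0.5,0.05,-0.95,-0.2,0],[0.5,0.05,-0.95,-0.2,0],[0.5,0.05,-0.95,0,0],[0.5,0.05,-0.95,0,0]]'
python3 -m jog '[[0.5,0,-0.95,0,0],[0.5,0,-0.95,0,0],[0.5,0,-0.95,0,0],[0.5,0,-0.95,0,0],[0.5,0,-0.95,0,0],[0.5,0,-0.95,0,0],[0.5,0,-0.95,0,0],[0.5,0,-0.95,0,0],[0.5,0,-0.95,0,0],[0.5,0,-0.95,0,0],[0.5,0,-0.95,0,0],[0.5,0,-0.45,0,0]]'
python3 -m jog '[[0.5,0,0,0,0.15],[0.5,0,0,0,0.15],[0.5,0,0,0,0.15],[0.5,0,0,0,0.15],[0.5,0,0,0,0.15],[0.5,0,0,0,0.15],[0.5,0,0,0,0.15],[0.5,0,0,0,0.15],[0.5,0,0,0,0.15],[0.5,0,0,0,0.15],[0.5,0,0,0,0.15],[0.5,0,0,0,0.15]]'
python3 -m jog '[[0.5,0,0,0,0.14],[0.5,0,0,0,0.05],[0.5,0,0,0,0],[0.5,0,0,0,0]]'
cat > pr.py <<'E'
import sys; from m import *
o=env.get_obs(); c=read_camera("wrist"); T=wfc(c,o); P,hsv,_=top(c,T); print(o["tool_pos"].round(4),o["tool_rot"].round(1)); save(sys.argv[1],c)
g=(P[...,2]>.068)&(P[...,2]<.084)&(hsv[...,2]<110)&(P[...,1]<-.2)
for st,ce,m in blobs(g,12,3000): print('probe',ce.round(1),st,plane(c,ce,.076,T)[0].round(4),np.nanmean(P[m],0).round(4))
g=(P[...,2]>.046)&(P[...,2]<.055)&(hsv[...,1]<60)&(hsv[...,2]>130)
q=P[g][:,:2].astype(np.float32); print('foam',cv2.minAreaRect(q))
E
python3 pr.py w5; python3 go.py .51 -.32 .24 80.7
```

```text
time_s: 22.17
tool_pos: [0.5462, -0.1062, 0.2395]
tool_rot: [-180.0, -0.1, 170.5]
force: [0.7, -0.2, 0.3]
grip_width: 0.0433
grasp_force: 0.0
time_s: 23.17
tool_pos: [0.5093, -0.323, 0.2393]
tool_rot: [-179.9, -0.1, 170.3]
force: [-0.4, 0.0, 0.1]
grip_width: 0.0434
grasp_force: 0.0
time_s: 24.17
tool_pos: [0.5109, -0.3195, 0.2395]
tool_rot: [-179.9, -0.1, 89.2]
force: [-0.7, 0.3, 0.2]
grip_width: 0.0436
grasp_force: 0.0
time_s: 24.5
tool_pos: [0.511, -0.3197, 0.2398]
tool_rot: [-179.9, -0.0, 81.1]
force: [0.3, -1.2, 0.1]
grip_width: 0.0433
grasp_force: 0.0
[ 0.511  -0.3197  0.2398] [-179.9   -0.    81.1]
probe [254.  158.4] [248 152  13  14 147] [ 0.5088 -0.3014  0.076 ] [ 0.5088 -0.3014  0.0763]
probe [201.  164.3] [194 157  14  15 150] [ 0.4594 -0.2992  0.076 ] [ 0.4595 -0.2992  0.0761]
probe [310.7 201.6] [304 195  14  14 133] [ 0.5556 -0.3507  0.076 ] [ 0.5556 -0.3507  0.0759]
probe [208.5 212.3] [203 206  12  14 128] [ 0.4574 -0.3461  0.076 ] [ 0.4574 -0.3461  0.076 ]
probe [508.9 287.7] [505 271   7  35 176] [ 0.7465 -0.4739  0.076 ] [ 0.7495 -0.4769  0.0719]
foam ((0.5070648193359375, -0.32616257667541504), (0.10452568531036377, 0.1558946967124939), 87.23077392578125)
t 24.55 pos [ 0.511  -0.3199  0.24  ] rot [-1.7995e+02 -3.0000e-02  8.1050e+01] F [-0.3  0.5  0. ] w 0.0433 units xyz [-0.01 -0.05 -0.  ] turn 0.008 j7 29.9
```

View pics/w5.png

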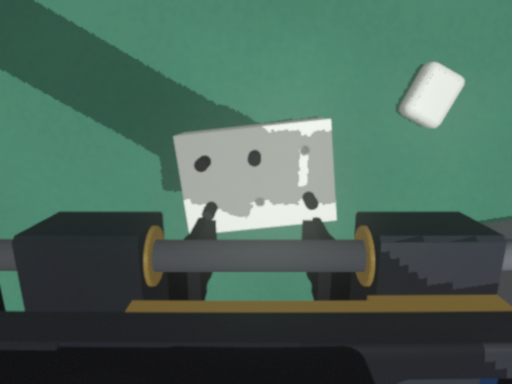

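Wrist view: four probe heads at (202,163), (254,158), (311,201) and (209,211), all at 76 mm height as they should be. Taking the one at (254,158).

```bash
python3 -m jog '[[0.4,0.89,-0.25,0,0],[0.4,0,0,1,0],[0.4,0,0,1,0],[0.4,0,0,1,0],[0.4,0,0,1,0],[0.4,0,0,1,0],[0.4,0,0,1,0],[0.4,0,0,1,0],[0.4,0,0,1,0],[0.4,0,0,0.35,0],[0.4,0,0,0,0],[0.4,0,0,0,0]]' 15
python3 go.py .5088 -.3014 .072 80.9
```

```text
time_s: 25.55
tool_pos: [0.509, -0.3022, 0.0739]
tool_rot: [-180.0, 0.0, 81.0]
force: [0.1, 0.2, 0.2]
grip_width: 0.0347
grasp_force: 0.0
t 25.55 pos [ 0.509  -0.3022  0.0739] rot [-1.7999e+02  1.0000e-02  8.0970e+01] F [0.1 0.2 0.2] w 0.0347 units xyz [ 0.04 -0.02  0.09] turn 0.002 j7 33.3
```

```bash
python3 -m jog '[[0,0,0,0,0],[0,0,0,0,0],[0,0,0,0,0],[0,0,0,0,0],[0,0,0,0,0],[0,0,0,-0.4,0],[0,0,0,-1,0],[0,0,0,-1,0],[0,0,0,-1,0],[0,0,0,-1,0],[0,0,0,-1,0],[0,0,0,-0.8,0]]'
python3 -m jog '[[0,0,0,0,0],[0,0,0,0,0]]'
python3 go.py .565 -.0602 .195 80.7
```

```text
time_s: 26.55
tool_pos: [0.5091, -0.3025, 0.1998]
tool_rot: [179.9, 0.0, 80.9]
force: [-0.4, -0.6, 0.2]
grip_width: 0.0126
grasp_force: 15.0
time_s: 26.72
tool_pos: [0.5093, -0.3024, 0.1986]
tool_rot: [179.9, 0.0, 80.9]
force: [0.3, 0.6, -0.5]
grip_width: 0.0123
grasp_force: 15.0
t 26.7167 pos [ 0.5093 -0.3024  0.1986] rot [179.87   0.    80.95] F [ 0.3  0.6 -0.5] w 0.0123 units xyz [12.4   0.84  0.18] turn 0.005 j7 28.7
```

```bash
python3 -m jog '[[0,1,0.07,0,0],[0,1,0.07,0,0],[0,1,0.07,0,0],[0,1,0.07,0,0],[0,1,0.07,0,0],[0,1,0.07,0,0],[0,1,0.07,0,0],[0,1,0.07,0,0],[0,1,0.07,0,0],[0,1,0.07,0,0],[0,1,0.07,0,0],[0,1,0.07,0,0]]'
python3 -m jog '[[0,0.4,0,0.5,0],[0,0,0,1,0],[0,0,0,0.4,0],[0,0,0,0,0],[0,0,0,0,0],[0,0,0,0,0]]'
python3 go.py .565 -.0602 .195 80.7
python3 - <<'E'
from m import *
o=env.get_obs(); c=read_camera("wrist"); T=wfc(c,o); save("w6",c,(150,100,410,300),3); np.savez("w6.npz",T=T,**c)
P,hsv,_=top(c,T)
g=(P[...,2]>.055)&(P[...,2]<.069)&(hsv[...,1]<60)&(hsv[...,2]>120)
for st,ce,m in blobs(g,60,3000): print('tube?',ce.round(1),st,plane(c,ce,.062,T)[0].round(4),np.nanmean(P[m],0).round(4))
E
```

```text
time_s: 27.72
tool_pos: [0.5625, -0.0666, 0.1961]
tool_rot: [-179.9, 0.0, 80.9]
force: [-0.0, 0.3, -0.0]
grip_width: 0.012
grasp_force: 15.0
time_s: 28.22
tool_pos: [0.5646, -0.0609, 0.1599]
tool_rot: [180.0, 0.0, 80.9]
force: [-0.6, 1.0, 0.3]
grip_width: 0.0122
grasp_force: 15.0
t 28.2167 pos [ 0.5646 -0.0609  0.1599] rot [1.7997e+02 1.0000e-02 8.0860e+01] F [-0.6  1.   0.3] w 0.0122 units xyz [ 0.04  0.01 -1.75] turn 0.004 j7 1.5
tube? [262.5  47.3] [248  31  30  33 617] [0.5833 0.0407 0.062 ] [0.5833 0.0407 0.0622]
tube? [262.2  99.5] [248  85  29  30 518] [0.5777 0.007  0.062 ] [0.5777 0.007  0.0624]
tube? [261.8 149.3] [249 136  27  28 490] [ 0.572  -0.0272  0.062 ] [ 0.572  -0.0272  0.0623]
tube? [261.5 195.2] [249 182  26  27 474] [ 0.5664 -0.0611  0.062 ] [ 0.5664 -0.0611  0.062 ]
```

View pics/w6.png

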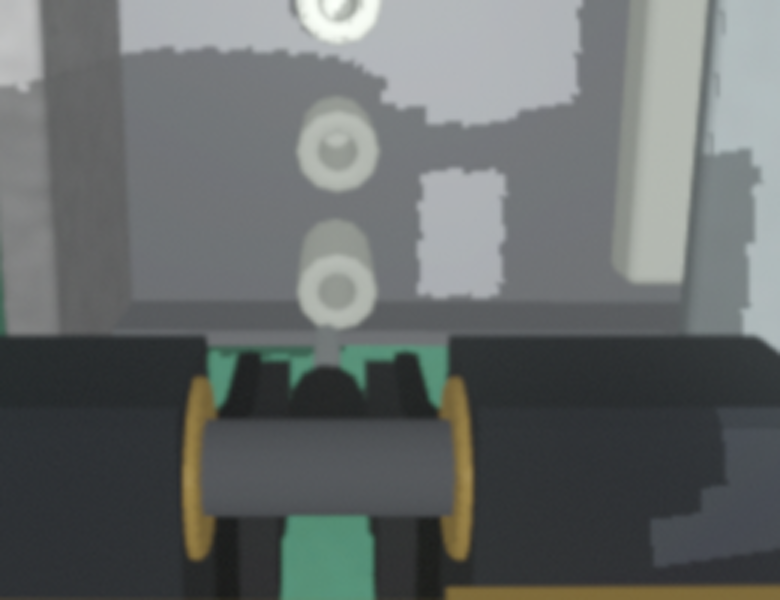

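```bash
cat > tip.py <<'E'
# usage: tip.py n tipz tubeIndex(0 = nearest bottom of picture...) : held shaft and tube centres in tool axes
import sys; from m import *
def shaft(c,T,tz,P,hsv):
    s,v=hsv[...,1].astype(int),hsv[...,2].astype(int)
    D=c["range_z"]; m=(P[...,2]>tz-.012)&(P[...,2]<tz+.05); m[:, :235]=0; m[:,290:]=0; m[:150]=0; m[225:]=0
    return m
if __name__=="__main__":
    c=dict(np.load(sys.argv[1]+".npz")); c["k1"]=float(c["k1"]); T=c["T"]; P,hsv,_=top(c,T)
    g=c["color"][196:226,245:276].mean(2).astype(int)
    for r in range(0,30,2): print(196+r,g[r].tolist())
    z=P[204:224:2,252:268:2,2]; print(z.round(3))
    print(plane(c,[(259,209)],.097,T),plane(c,[(262.3,196.5)],.062,T))
E
python3 tip.py w6
```

```text
196 [114, 114, 115, 124, 149, 169, 177, 179, 179, 177, 170, 155, 145, 145, 146, 148, 149, 148, 148, 147, 145, 144, 145, 158, 171, 176, 178, 178, 176, 166, 143]
198 [114, 114, 114, 122, 146, 168, 176, 179, 179, 177, 171, 156, 146, 145, 147, 148, 148, 148, 148, 147, 146, 145, 148, 161, 172, 177, 178, 178, 176, 166, 142]
200 [100, 100, 101, 103, 123, 156, 173, 178, 179, 179, 177, 169, 156, 149, 147, 148, 148, 148, 148, 147, 147, 149, 158, 170, 177, 178, 178, 177, 170, 147, 119]
202 [92, 92, 92, 93, 102, 134, 163, 175, 178, 179, 180, 179, 176, 169, 161, 157, 154, 153, 154, 157, 164, 172, 177, 179, 179, 178, 178, 173, 157, 126, 101]
204 [91, 92, 93, 92, 93, 103, 130, 156, 171, 176, 178, 180, 180, 181, 181, 180, 178, 178, 179, 180, 181, 181, 180, 179, 177, 176, 169, 152, 125, 103, 94]
206 [91, 92, 91, 92, 92, 92, 94, 105, 129, 155, 170, 175, 177, 177, 178, 179, 180, 180, 180, 179, 178, 178, 177, 174, 165, 147, 124, 104, 95, 93, 93]
208 [91, 91, 92, 92, 91, 92, 92, 93, 94, 105, 125, 141, 143, 141, 141, 149, 159, 166, 168, 166, 158, 151, 143, 132, 116, 100, 94, 92, 93, 93, 93]
210 [104, 104,
[... 1165 characters left out ...]
9, 116, 113, 90, 60, 46, 45, 46]
[[ 0.063  0.062  0.064  0.062  0.062  0.063  0.062  0.064]
 [ 0.037  0.063  0.063  0.063  0.062  0.063  0.064  0.062]
 [ 0.043  0.043  0.101  0.102  0.102  0.062  0.063  0.043]
 [ 0.047  0.047  0.105  0.106  0.105  0.1    0.047  0.047]
 [ 0.047  0.047  0.11   0.111  0.11   0.106  0.048  0.048]
 [ 0.047  0.047  0.113  0.115  0.114  0.11   0.048  0.046]
 [ 0.002  0.11   0.117  0.118  0.117  0.115  0.002  0.001]
 [ 0.     0.116  0.12   0.121  0.121  0.118  0.001 -0.001]
 [ 0.001  0.12   0.124  0.125  0.125  0.122  0.001  0.001]
 [ 0.002  0.137  0.139  0.139  0.139  0.139  0.001 -0.   ]]
[[ 0.56457736 -0.06065859  0.097     ]] [[ 0.5668288 -0.0621557  0.062    ]]
```

```bash
python3 -m jog '[[0,0,0.13,0,0],[0,0,0,0.6,0],[0,0,0,0.6,0],[0,0,0,0,0],[0,0,0,0,0],[0,0,0,0,0],[0,0,0,0,0]]'
cat > look.py <<'E'
# look.py name: shaft axis and tube mouths in world, wrist camera
import sys; from m import *
n=sys.argv[1]; o=env.get_obs(); c=read_camera("wrist"); T=wfc(c,o); np.savez(n+".npz",T=T,**c); P,hsv,_=top(c,T)
print('tcp',o["tool_pos"].round(4),o["tool_rot"].round(2),'t',o["time_s"])
tz=o["tool_pos"][2]-.063
M=R.from_euler('xyz',o["tool_rot"],degrees=True).as_matrix()
L=(P-o["tool_pos"])@M   # tool axes
m=(abs(L[...,1])<.008)&(abs(L[...,0])<.012)&(L[...,2]>.028)&(L[...,2]<.062)&(P[...,2]>.066)
q=L[m]
if m.sum()>5: print('shaft tool axes n',m.sum(),'y mid',(q[:,1].min()+q[:,1].max())/2,q[:,1].mean(),'x front-2.7mm',np.percentile(q[:,0],90)-.0027,'z max',q[:,2].max())
g=(P[...,2]>.0585)&(P[...,2]<.0655)&(hsv[...,1]<60)&(hsv[...,2]>120)
for st,ce,mm in blobs(g,60,3000):
    k=cv2.findContours(mm.astype(np.uint8),0,1)[0]; k=max(k,key=len); (e,r)=cv2.minEnclosingCircle(k)
    w=plane(c,ce,.062,T)[0]; print('tube',ce.round(1),np.round(e,1),st[2:],w.round(4),'tool',((w-o["tool_pos"])@M).round(4))
save(n,c,(190,130,330,250),5)
E
python3 look.py w7
```

```text
time_s: 28.85
tool_pos: [0.5673, -0.0603, 0.1358]
tool_rot: [180.0, -0.0, 80.9]
force: [-0.5, 0.9, -0.4]
grip_width: 0.0122
grasp_force: 15.0
tcp [ 0.5673 -0.0603  0.1358] [179.97  -0.    80.95] t 28.85
shaft tool axes n 113 y mid -0.0007109775237849959 -0.0005809729064285584 x front-2.7mm -6.202675229587075e-05 z max 0.059512002567340974
tube [259.  42.] [259.   42.4] [ 33  36 727] [0.5833 0.041  0.062 ] tool [ 0.1025 -0.0002  0.0738]
tube [258.8 100.6] [258.9 100.6] [ 32  32 628] [0.5778 0.007  0.062 ] tool [ 0.0681 -0.0003  0.0738]
tube [258.4 155.7] [258.3 155.6] [ 30  30 579] [ 0.5721 -0.0274  0.062 ] tool [ 0.0332 -0.0005  0.0738]
tube [258.1 204.9] [258.1 206.4] [ 29  28 458] [ 0.5666 -0.0604  0.062 ] tool [-0.0002 -0.0007  0.0738]
```

View pics/w7.png

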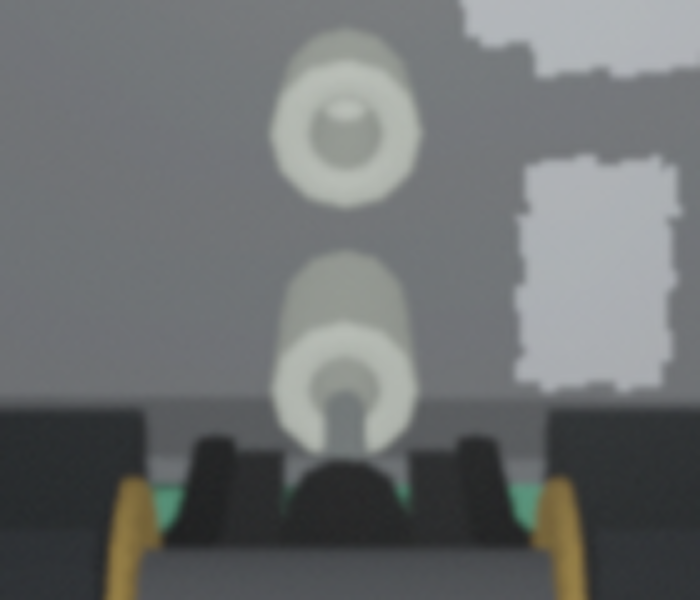

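The tip stands over the bore of the far tube, and the shaft and tube agree within about 1 mm. Lowering it gently.

```bash
python3 -m jog '[[0,-0.06,0,0,0],[0,0,0,0.2,0],[0,0,0,0.25,0],[0,0,0,0.25,0],[0,0,0,0.25,0],[0,0,0,0,0],[0,0,0,0,0]]'
python3 -m jog '[[0,0,0,0.3,0],[0,0,0,0.3,0],[0,0,0,0.3,0],[0,0,0,0.3,0],[0,0,0,0.2,0],[0,0,0,0.1,0],[0,0,0,0,0],[0,0,0,0,0]]'
```

```text
time_s: 29.48
tool_pos: [0.5665, -0.0614, 0.116]
tool_rot: [-179.9, 0.0, 80.9]
force: [0.3, -0.8, -0.5]
grip_width: 0.0123
grasp_force: 15.0
time_s: 30.15
tool_pos: [0.567, -0.0615, 0.0865]
tool_rot: [180.0, 0.0, 80.9]
force: [0.3, 0.4, -0.3]
grip_width: 0.0123
grasp_force: 15.0
```

```bash
python3 -m jog '[[0,0,0,0.1,0],[0,0,0,0.05,0],[0,0,0,0,0],[0,0,0,0,0]]'
python3 -m jog '[[0.35,0,0,0,0],[0.35,0,0,0,0],[0.35,0,0,0,0],[0.35,0,0,-0.5,0],[0.35,0,0,-1,0],[0.35,0,0,-1,0],[0.35,0,0,-1,0],[0.35,0,0,-1,0],[0.35,0,0,-1,0],[0.35,0,0,-0.5,0],[0.35,0,0,0,0]]'
python3 go.py .4594 -.2992 .2 80.9
```

```text
time_s: 30.48
tool_pos: [0.5689, -0.0618, 0.086]
tool_rot: [179.8, -0.1, 80.9]
force: [-0.4, 0.1, 11.4]
grip_width: 0.0124
grasp_force: 15.0
time_s: 31.4
tool_pos: [0.5684, -0.0616, 0.2063]
tool_rot: [179.7, -0.1, 80.9]
force: [0.7, -0.3, -0.9]
grip_width: 0.0304
grasp_force: 0.0
t 31.4 pos [ 0.5684 -0.0616  0.2063] rot [ 1.7973e+02 -8.0000e-02  8.0940e+01] F [ 0.7 -0.3 -0.9] w 0.0304 units xyz [-12.59  -3.51   0.28] turn 0.001 j7 0.6
```

```bash
python3 -m jog '[[0.4,-1,-0.3,0,0],[0.4,-1,-0.3,0,0],[0.4,-1,-0.3,0,0],[0.4,-1,-0.3,0,0],[0.4,-1,-0.3,0,0],[0.4,-1,-0.3,0,0],[0.4,-1,-0.3,0,0],[0.4,-1,-0.3,0,0],[0.4,-1,-0.3,0,0],[0.4,-1,-0.3,0,0],[0.4,-1,-0.3,0,0],[0.4,-1,-0.21,0,0]]'
python3 -m jog '[[0.4,-0.59,0,0,0],[0.4,0,0,0,0],[0.4,0,0,0,0]]'
python3 go.py .4594 -.2992 .073 80.9
```

```text
time_s: 32.4
tool_pos: [0.4584, -0.2878, 0.2023]
tool_rot: [-179.9, -0.0, 80.9]
force: [0.3, -1.0, -0.4]
grip_width: 0.035
grasp_force: 0.0
time_s: 32.65
tool_pos: [0.4573, -0.2989, 0.2025]
tool_rot: [-179.9, -0.0, 80.9]
force: [-1.0, -0.8, 0.1]
grip_width: 0.0345
grasp_force: 0.0
t 32.65 pos [ 0.4573 -0.2989  0.2025] rot [-1.799e+02 -3.000e-02  8.086e+01] F [-1.  -0.8  0.1] w 0.0345 units xyz [-0.    0.12  6.48] turn -0.001 j7 27.5
```

```bash
python3 -m jog '[[0.4,0,0.12,0.8,0],[0.4,0,0,1,0],[0.4,0,0,1,0],[0.4,0,0,1,0],[0.4,0,0,1,0],[0.4,0,0,1,0],[0.4,0,0,0.6,0],[0.4,0,0,0.1,0],[0.4,0,0,0,0],[0.4,0,0,0,0]]'
python3 -m jog '[[0,0,0,0,0],[0,0,0,0,0],[0,0,0,0,0],[0,0,0,0,0],[0,0,0,0,0],[0,0,0,-0.4,0],[0,0,0,-1,0],[0,0,0,-1,0],[0,0,0,-1,0],[0,0,0,-1,0],[0,0,0,-1,0],[0,0,0,-0.8,0]]'
python3 -m jog '[[0,0,0,0,0],[0,0,0,0,0]]'
python3 go.py .5725 -.0274 .195 80.9
```

```text
time_s: 33.48
tool_pos: [0.4611, -0.2993, 0.0743]
tool_rot: [179.9, 0.0, 81.0]
force: [-0.8, 0.0, 0.5]
grip_width: 0.035
grasp_force: 0.0
time_s: 34.48
tool_pos: [0.4605, -0.2999, 0.1997]
tool_rot: [179.9, 0.0, 80.9]
force: [1.1, 0.1, -0.3]
grip_width: 0.0123
grasp_force: 15.0
time_s: 34.65
tool_pos: [0.4607, -0.2997, 0.1985]
tool_rot: [179.9, -0.0, 80.9]
force: [0.1, 0.3, -0.5]
grip_width: 0.0125
grasp_force: 15.0
t 34.65 pos [ 0.4607 -0.2997  0.1985] rot [ 1.7987e+02 -1.0000e-02  8.0940e+01] F [ 0.1  0.3 -0.5] w 0.0125 units xyz [14.33  3.37  0.18] turn 0.001 j7 28.0
```

```bash
python3 -m jog '[[0,1,0.24,0,0],[0,1,0.24,0,0],[0,1,0.24,0,0],[0,1,0.24,0,0],[0,1,0.24,0,0],[0,1,0.24,0,0],[0,1,0.24,0,0],[0,1,0.24,0,0],[0,1,0.24,0,0],[0,1,0.24,0,0],[0,1,0.24,0,0],[0,1,0.24,0,0]]'
python3 -m jog '[[0,1,0.24,0,0],[0,1,0.24,0,0],[0,0.3,0,0,0],[0,0,0,0.6,0],[0,0,0,1,0],[0,0,0,1,0],[0,0,0,0.4,0],[0,0,0,0,0],[0,0,0,0,0],[0,0,0,0,0]]'
python3 look.py w8
```

```text
time_s: 35.65
tool_pos: [0.5544, -0.0704, 0.1961]
tool_rot: [-179.9, 0.0, 80.9]
force: [1.5, 0.6, -0.8]
grip_width: 0.0125
grasp_force: 15.0
time_s: 36.48
tool_pos: [0.5721, -0.0284, 0.1384]
tool_rot: [179.9, -0.0, 80.9]
force: [-0.0, -0.4, -1.3]
grip_width: 0.0125
grasp_force: 15.0
tcp [ 0.5721 -0.0284  0.1384] [ 1.7992e+02 -1.0000e-02  8.0890e+01] t 36.4833
shaft tool axes n 114 y mid -0.0006719747971541605 -0.0005377283239060021 x front-2.7mm -0.0005100636621207825 z max 0.05949116957537018
tube [262.5  96.1] [262.5  96.1] [ 32  32 619] [0.5855 0.0413 0.062 ] tool [0.0709 0.0021 0.0764]
tube [262.  150.9] [262.3 150.9] [ 30  31 553] [0.5798 0.0069 0.062 ] tool [0.036  0.0019 0.0764]
tube [262.1 200.3] [261.9 201.4] [ 29  29 475] [ 0.5746 -0.0265  0.062 ] tool [0.0022 0.002  0.0764]
```

```bash
python3 -m jog '[[0,0.09,0.13,0,0],[0,0,0,0.12,0],[0,0,0,0,0],[0,0,0,0,0],[0,0,0,0,0]]'
python3 look.py w9
```

```text
time_s: 36.95
tool_pos: [0.5746, -0.0262, 0.1352]
tool_rot: [180.0, 0.0, 81.0]
force: [-0.4, 0.4, -0.3]
grip_width: 0.0124
grasp_force: 15.0
tcp [ 0.5746 -0.0262  0.1352] [180.     0.    80.96] t 36.95
shaft tool axes n 112 y mid -0.0006729331337969552 -0.00053625512710999 x front-2.7mm -0.0005908841983519875 z max 0.0605306192030766
tube [259.7 100.3] [259.5 100.3] [ 32  32 634] [0.5856 0.0412 0.062 ] tool [0.0682 0.0003 0.0732]
tube [259.2 155.5] [259.  155.5] [ 30  30 580] [0.5798 0.0069 0.062 ] tool [ 0.0335 -0.      0.0732]
tube [259. 205.] [258.9 206.5] [ 29  28 460] [ 0.5745 -0.0263  0.062 ] tool [-0.0001 -0.0001  0.0732]
```

```bash
python3 -m jog '[[0,-0.03,0.02,0,0],[0,0,0,0.2,0],[0,0,0,0.25,0],[0,0,0,0.25,0],[0,0,0,0.25,0],[0,0,0,0,0],[0,0,0,0,0]]'
python3 -m jog '[[0,0,0,0.3,0],[0,0,0,0.3,0],[0,0,0,0.3,0],[0,0,0,0.3,0],[0,0,0,0.2,0],[0,0,0,0.1,0],[0,0,0,0,0],[0,0,0,0,0]]'
```

```text
time_s: 37.58
tool_pos: [0.5745, -0.0268, 0.1155]
tool_rot: [-179.9, 0.0, 80.9]
force: [-0.3, 0.2, -0.3]
grip_width: 0.0124
grasp_force: 15.0
time_s: 38.25
tool_pos: [0.575, -0.0269, 0.0861]
tool_rot: [180.0, -0.0, 80.9]
force: [-0.8, 0.1, -0.7]
grip_width: 0.0124
grasp_force: 15.0
```

```bash
python3 -m jog '[[0,0,0,0.05,0],[0,0,0,0.05,0],[0,0,0,0,0],[0,0,0,0,0]]'
python3 -m jog '[[0.35,0,0,0,0],[0.35,0,0,0,0],[0.35,0,0,0,0],[0.35,0,0,-0.5,0],[0.35,0,0,-1,0],[0.35,0,0,-1,0],[0.35,0,0,-1,0],[0.35,0,0,-1,0],[0.35,0,0,-1,0],[0.35,0,0,-0.5,0],[0.35,0,0,0,0]]'
python3 go.py .4574 -.3461 .2 80.9
```

```text
time_s: 38.58
tool_pos: [0.5761, -0.0271, 0.0859]
tool_rot: [179.9, -0.0, 80.9]
force: [-1.2, 0.8, 8.2]
grip_width: 0.0123
grasp_force: 15.0
time_s: 39.5
tool_pos: [0.5764, -0.027, 0.207]
tool_rot: [179.7, -0.1, 80.9]
force: [0.1, 0.4, 0.5]
grip_width: 0.0305
grasp_force: 0.0
t 39.5 pos [ 0.5764 -0.027   0.207 ] rot [ 1.7973e+02 -9.0000e-02  8.0940e+01] F [0.1 0.4 0.5] w 0.0305 units xyz [-16.69  -3.36   0.31] turn 0.001 j7 -2.7
```

```bash
python3 -m jog '[[0.4,-1,-0.2,0,0],[0.4,-1,-0.2,0,0],[0.4,-1,-0.2,0,0],[0.4,-1,-0.2,0,0],[0.4,-1,-0.2,0,0],[0.4,-1,-0.2,0,0],[0.4,-1,-0.2,0,0],[0.4,-1,-0.2,0,0],[0.4,-1,-0.2,0,0],[0.4,-1,-0.2,0,0],[0.4,-1,-0.2,0,0],[0.4,-1,-0.2,0,0]]'
python3 -m jog '[[0.4,-1,-0.2,0,0],[0.4,-1,-0.2,0,0],[0.4,-1,-0.2,0,0],[0.4,-1,-0.2,0,0],[0.4,-0.69,-0.1,0,0],[0.4,0,0,0,0],[0.4,0,0,0,0],[0.4,0,0,0,0]]'
python3 go.py .4574 -.3461 .073 80.9
```

```text
time_s: 40.5
tool_pos: [0.4886, -0.2568, 0.2028]
tool_rot: [-179.9, -0.0, 81.0]
force: [-0.1, -0.5, 0.1]
grip_width: 0.0346
grasp_force: 0.0
time_s: 41.17
tool_pos: [0.4575, -0.3446, 0.2033]
tool_rot: [-179.9, -0.1, 81.0]
force: [0.0, 0.8, -0.3]
grip_width: 0.0348
grasp_force: 0.0
t 41.1667 pos [ 0.4575 -0.3446  0.2033] rot [-1.7993e+02 -7.0000e-02  8.1010e+01] F [ 0.   0.8 -0.3] w 0.0348 units xyz [-0.08  0.02  6.51] turn 0.002 j7 34.5
```

```bash
python3 -m jog '[[0.4,-0.08,0,0.8,0],[0.4,0,0,1,0],[0.4,0,0,1,0],[0.4,0,0,1,0],[0.4,0,0,1,0],[0.4,0,0,1,0],[0.4,0,0,0.6,0],[0.4,0,0,0.1,0],[0.4,0,0,0,0],[0.4,0,0,0,0]]'
python3 -m jog '[[0,0,0,0,0],[0,0,0,0,0],[0,0,0,0,0],[0,0,0,0,0],[0,0,0,0,0],[0,0,0,-0.4,0],[0,0,0,-1,0],[0,0,0,-1,0],[0,0,0,-1,0],[0,0,0,-1,0],[0,0,0,-1,0],[0,0,0,-0.8,0]]'
python3 -m jog '[[0,0,0,0,0],[0,0,0,0,0]]'
python3 go.py .580 .007 .195 80.9
```

```text
time_s: 42.0
tool_pos: [0.4577, -0.3477, 0.075]
tool_rot: [179.9, 0.0, 81.0]
force: [0.3, -0.0, 0.5]
grip_width: 0.0346
grasp_force: 0.0
time_s: 43.0
tool_pos: [0.457, -0.3481, 0.2003]
tool_rot: [179.9, 0.0, 80.9]
force: [0.6, -0.4, -0.1]
grip_width: 0.0124
grasp_force: 15.0
time_s: 43.17
tool_pos: [0.4573, -0.348, 0.1992]
tool_rot: [179.9, 0.0, 80.9]
force: [-0.1, -0.3, -0.7]
grip_width: 0.0124
grasp_force: 15.0
t 43.1667 pos [ 0.4573 -0.348   0.1992] rot [1.7988e+02 1.0000e-02 8.0940e+01] F [-0.1 -0.3 -0.7] w 0.0124 units xyz [18.5   3.27  0.21] turn 0.001 j7 35.0
```

```bash
python3 -m jog '[[0,1,0.18,0,0],[0,1,0.18,0,0],[0,1,0.18,0,0],[0,1,0.18,0,0],[0,1,0.18,0,0],[0,1,0.18,0,0],[0,1,0.18,0,0],[0,1,0.18,0,0],[0,1,0.18,0,0],[0,1,0.18,0,0],[0,1,0.18,0,0],[0,1,0.18,0,0]]'
python3 -m jog '[[0,1,0.18,0,0],[0,1,0.18,0,0],[0,1,0.18,0,0],[0,1,0.18,0,0],[0,1,0.18,0,0],[0,1,0.18,0,0],[0,0.5,0,0,0],[0,0,0,0,0],[0,0,0,0.7,0],[0,0,0,1,0],[0,0,0,1,0],[0,0,0,0.4,0]]'
python3 -m jog '[[0,0,0,0,0],[0,0,0,0,0],[0,0,0,0,0]]'
python3 look.py w10
```

```text
time_s: 44.17
tool_pos: [0.5366, -0.1163, 0.1968]
tool_rot: [-179.9, 0.0, 80.9]
force: [1.0, 0.8, -0.6]
grip_width: 0.012
grasp_force: 15.0
time_s: 45.17
tool_pos: [0.5767, 0.0057, 0.1332]
tool_rot: [-179.7, 0.1, 80.8]
force: [-0.7, 0.6, -0.4]
grip_width: 0.0123
grasp_force: 15.0
time_s: 45.42
tool_pos: [0.5798, 0.0069, 0.1373]
tool_rot: [179.9, -0.0, 80.9]
force: [0.2, 0.2, 0.1]
grip_width: 0.0117
grasp_force: 15.0
tcp [0.5798 0.0069 0.1373] [ 1.799e+02 -2.000e-02  8.090e+01] t 45.4167
shaft tool axes n 112 y mid -0.0007469617095689173 -0.0006620976327450602 x front-2.7mm -6.180951690417606e-05 z max 0.05993718266008831
tube [262.1 152.6] [261.9 152.7] [ 29  30 539] [0.5873 0.0411 0.062 ] tool [0.035  0.0019 0.0753]
tube [262.3 202.3] [261.7 204. ] [ 28  27 396] [0.5822 0.0077 0.062 ] tool [0.0011 0.0021 0.0753]
tube [261.1 290.8] [260.8 295. ] [ 26  17 208] [ 0.5709 -0.0585  0.062 ] tool [-0.066   0.0014  0.0753]
```

```bash
python3 -m jog '[[0,0.02,0.13,0,0],[0,0,0,0.1,0],[0,0,0,0,0],[0,0,0,0,0],[0,0,0,0,0]]'
python3 look.py w11
```

```text
time_s: 45.88
tool_pos: [0.5818, 0.0076, 0.1342]
tool_rot: [180.0, -0.0, 81.0]
force: [-0.6, 0.3, 0.7]
grip_width: 0.0124
grasp_force: 15.0
tcp [0.5818 0.0076 0.1342] [ 1.800e+02 -1.000e-02  8.095e+01] t 45.8833
shaft tool axes n 114 y mid -0.0007465608491026712 -0.0007016661464004863 x front-2.7mm -5.149527010572851e-05 z max 0.060011467576209704
tube [259.4 154.8] [259.5 154.9] [ 30  30 548] [0.5873 0.0411 0.062 ] tool [0.034  0.0001 0.0722]
tube [259.5 204.9] [259.1 206.6] [ 28  27 408] [0.582  0.0078 0.062 ] tool [0.0002 0.0002 0.0722]
tube [259.2 293.1] [258.5 298. ] [ 28  14 190] [ 0.5714 -0.0577  0.062 ] tool [-0.0661  0.      0.0722]
```

y needs +0.8 mm, x about −0.6 mm.

```bash
python3 -m jog '[[0,-0.03,0.04,0,0],[0,0,0,0.2,0],[0,0,0,0.25,0],[0,0,0,0.25,0],[0,0,0,0.25,0],[0,0,0,0,0],[0,0,0,0,0]]'
python3 -m jog '[[0,0,0,0.3,0],[0,0,0,0.3,0],[0,0,0,0.3,0],[0,0,0,0.3,0],[0,0,0,0.2,0],[0,0,0,0.05,0],[0,0,0,0,0],[0,0,0,0,0]]'
```

```text
time_s: 46.52
tool_pos: [0.5821, 0.0067, 0.1145]
tool_rot: [-179.9, 0.0, 80.9]
force: [-0.1, 0.3, -0.2]
grip_width: 0.0121
grasp_force: 15.0
time_s: 47.18
tool_pos: [0.5827, 0.0067, 0.0864]
tool_rot: [180.0, -0.0, 80.9]
force: [-0.9, -0.1, 3.3]
grip_width: 0.0125
grasp_force: 15.0
```

```bash
python3 -m jog '[[0,0,0,0.05,0],[0,0,0,0.03,0],[0,0,0,0,0],[0,0,0,0,0]]'
python3 -m jog '[[0.35,0,0,0,0],[0.35,0,0,0,0],[0.35,0,0,0,0],[0.35,0,0,-0.5,0],[0.35,0,0,-1,0],[0.35,0,0,-1,0],[0.35,0,0,-1,0],[0.35,0,0,-1,0],[0.35,0,0,-1,0],[0.35,0,0,-0.5,0],[0.35,0,0,0,0]]'
python3 go.py .5556 -.3507 .2 80.9
```

```text
time_s: 47.52
tool_pos: [0.5838, 0.0065, 0.0863]
tool_rot: [179.8, -0.1, 80.9]
force: [-3.0, 0.1, 9.8]
grip_width: 0.0124
grasp_force: 15.0
time_s: 48.43
tool_pos: [0.584, 0.0067, 0.2073]
tool_rot: [179.7, -0.1, 80.9]
force: [0.0, -0.5, 0.5]
grip_width: 0.0305
grasp_force: 0.0
t 48.4333 pos [0.584  0.0067 0.2073] rot [ 1.7974e+02 -1.0000e-01  8.0950e+01] F [ 0.  -0.5  0.5] w 0.0305 units xyz [-17.87   1.41   0.34] turn 0.001 j7 -5.7
```

```bash
python3 -m jog '[[0.4,-1,0.1,0,0],[0.4,-1,0.1,0,0],[0.4,-1,0.1,0,0],[0.4,-1,0.1,0,0],[0.4,-1,0.1,0,0],[0.4,-1,0.1,0,0],[0.4,-1,0.1,0,0],[0.4,-1,0.1,0,0],[0.4,-1,0.1,0,0],[0.4,-1,0.1,0,0],[0.4,-1,0.1,0,0],[0.4,-1,0.1,0,0]]'
python3 -m jog '[[0.4,-1,0.1,0,0],[0.4,-1,0.1,0,0],[0.4,-1,0,0,0],[0.4,-1,0,0,0],[0.4,-1,0,0,0],[0.4,-0.87,0,0,0],[0.4,0,0,0,0],[0.4,0,0,0,0],[0.4,0,0,0,0]]'
python3 go.py .5556 -.3507 .073 80.9
```

```text
time_s: 49.43
tool_pos: [0.5675, -0.2346, 0.203]
tool_rot: [-179.9, -0.0, 80.9]
force: [-0.5, -0.9, 0.3]
grip_width: 0.0346
grasp_force: 0.0
time_s: 50.18
tool_pos: [0.554, -0.3492, 0.2034]
tool_rot: [-179.9, -0.1, 81.0]
force: [-0.3, -0.0, 0.1]
grip_width: 0.0349
grasp_force: 0.0
t 50.1833 pos [ 0.554  -0.3492  0.2034] rot [-1.7992e+02 -9.0000e-02  8.0990e+01] F [-0.3 -0.   0.1] w 0.0349 units xyz [-0.07  0.1   6.52] turn 0.002 j7 33.6
```

```bash
python3 -m jog '[[0.4,-0.05,0.08,0.8,0],[0.4,0,0,1,0],[0.4,0,0,1,0],[0.4,0,0,1,0],[0.4,0,0,1,0],[0.4,0,0,1,0],[0.4,0,0,0.6,0],[0.4,0,0,0.1,0],[0.4,0,0,0,0],[0.4,0,0,0,0]]'
python3 -m jog '[[0,0,0,0,0],[0,0,0,0,0],[0,0,0,0,0],[0,0,0,0,0],[0,0,0,0,0],[0,0,0,-0.4,0],[0,0,0,-1,0],[0,0,0,-1,0],[0,0,0,-1,0],[0,0,0,-1,0],[0,0,0,-1,0],[0,0,0,-0.8,0]]'
python3 -m jog '[[0,0,0,0,0],[0,0,0,0,0]]'
python3 go.py .5895 .0405 .195 80.9
```

```text
time_s: 51.02
tool_pos: [0.5561, -0.3517, 0.0756]
tool_rot: [179.9, 0.0, 81.0]
force: [-0.1, -0.4, -0.1]
grip_width: 0.0346
grasp_force: 0.0
time_s: 52.02
tool_pos: [0.5554, -0.3522, 0.2009]
tool_rot: [179.9, 0.0, 80.9]
force: [1.0, -0.5, 0.0]
grip_width: 0.0124
grasp_force: 15.0
time_s: 52.18
tool_pos: [0.5556, -0.3523, 0.1998]
tool_rot: [179.9, 0.0, 80.9]
force: [-0.7, 0.3, -0.7]
grip_width: 0.0124
grasp_force: 15.0
t 52.1833 pos [ 0.5556 -0.3523  0.1998] rot [1.7988e+02 2.0000e-02 8.0940e+01] F [-0.7  0.3 -0.7] w 0.0124 units xyz [19.66 -1.42  0.23] turn 0.001 j7 33.9
```

```bash
python3 -m jog '[[0,1,-0.07,0,0],[0,1,-0.07,0,0],[0,1,-0.07,0,0],[0,1,-0.07,0,0],[0,1,-0.07,0,0],[0,1,-0.07,0,0],[0,1,-0.07,0,0],[0,1,-0.07,0,0],[0,1,-0.07,0,0],[0,1,-0.07,0,0],[0,1,-0.07,0,0],[0,1,-0.07,0,0]]'
python3 -m jog '[[0,1,-0.08,0,0],[0,1,-0.07,0,0],[0,1,-0.07,0,0],[0,1,-0.07,0,0],[0,1,-0.07,0,0],[0,1,-0.07,0,0],[0,1,-0.07,0,0],[0,0.66,-0.07,0,0],[0,0,0,0,0],[0,0,0,0.7,0],[0,0,0,1,0],[0,0,0,1,0]]'
python3 -m jog '[[0,0,0,0.3,0],[0,0,0,0,0],[0,0,0,0,0],[0,0,0,0,0]]'
python3 look.py w12
```

```text
time_s: 53.18
tool_pos: [0.5755, -0.1109, 0.1971]
tool_rot: [-179.9, 0.0, 80.9]
force: [0.9, -1.2, -0.2]
grip_width: 0.0124
grasp_force: 15.0
time_s: 54.18
tool_pos: [0.5894, 0.0392, 0.1441]
tool_rot: [179.9, 0.0, 80.9]
force: [0.9, 0.2, -0.6]
grip_width: 0.0122
grasp_force: 15.0
time_s: 54.52
tool_pos: [0.5901, 0.0403, 0.1398]
tool_rot: [179.9, -0.0, 80.9]
force: [-0.4, 0.1, -0.2]
grip_width: 0.0123
grasp_force: 15.0
tcp [0.5901 0.0403 0.1398] [ 1.799e+02 -2.000e-02  8.091e+01] t 54.5167
shaft tool axes n 106 y mid -0.0006088673706933826 -0.000427907951061863 x front-2.7mm -0.00047740296065026076 z max 0.06018798252855515
tube [257.3 201. ] [257.5 202.5] [ 28  27 404] [0.5892 0.0419 0.062 ] tool [ 0.0014 -0.0013  0.0778]
tube [257.7 289.2] [257. 293.] [ 27  19 223] [ 0.5787 -0.0248  0.062 ] tool [-0.0662 -0.0011  0.0777]
```

```bash
python3 -m jog '[[0,0.03,-0.04,0,0],[0,0,0,0.12,0],[0,0,0,0,0],[0,0,0,0,0],[0,0,0,0,0]]'
python3 look.py w13
```

```text
time_s: 54.98
tool_pos: [0.5886, 0.0417, 0.1362]
tool_rot: [180.0, -0.0, 81.0]
force: [0.0, 0.2, 0.3]
grip_width: 0.012
grasp_force: 15.0
tcp [0.5886 0.0417 0.1362] [179.99  -0.    80.96] t 54.9833
shaft tool axes n 106 y mid -0.0006147246487396449 -0.0004288477759323966 x front-2.7mm -0.0005036742894575074 z max 0.05983212678638975
tube [260.6 203.8] [260.3 205.5] [ 28  27 397] [0.5897 0.0419 0.062 ] tool [0.0004 0.001  0.0742]
tube [259.9 292.1] [259.2 296.5] [ 27  15 201] [ 0.5787 -0.0239  0.062 ] tool [-0.0664  0.0005  0.0742]
```

View pics/w13.png

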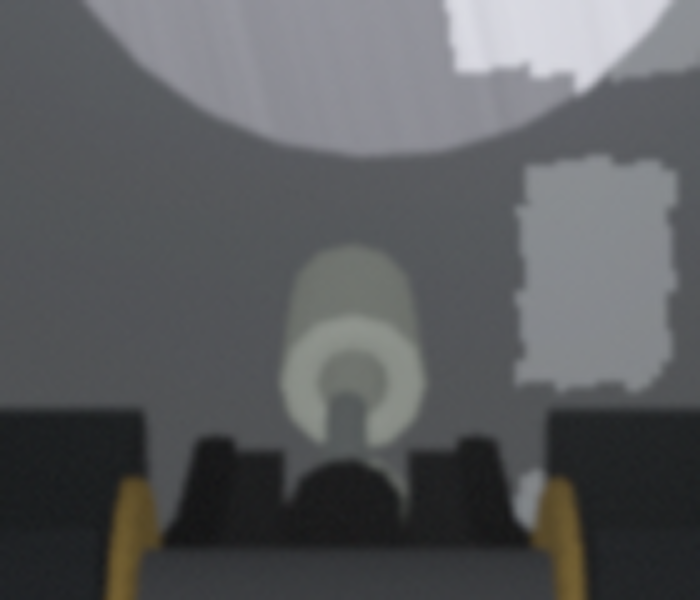

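The bore centre is at crop column 353 and the shaft at 346, so the probe needs about +1 mm along tool y.

```bash
python3 -m jog '[[0,-0.01,0.06,0,0],[0,0,0,0.2,0],[0,0,0,0.25,0],[0,0,0,0.25,0],[0,0,0,0.25,0],[0,0,0,0,0],[0,0,0,0,0]]'
python3 -m jog '[[0,0,0,0.3,0],[0,0,0,0.3,0],[0,0,0,0.3,0],[0,0,0,0.3,0],[0,0,0,0.2,0],[0,0,0,0.05,0],[0,0,0,0,0],[0,0,0,0,0]]'
```

```text
time_s: 55.62
tool_pos: [0.5894, 0.0412, 0.1165]
tool_rot: [-179.9, 0.0, 80.9]
force: [-0.7, 0.1, -0.6]
grip_width: 0.0124
grasp_force: 15.0
time_s: 56.28
tool_pos: [0.5899, 0.0412, 0.0882]
tool_rot: [180.0, -0.0, 80.9]
force: [-0.3, -0.5, 0.6]
grip_width: 0.0123
grasp_force: 15.0
```

```bash
python3 -m jog '[[0,0,0,0.05,0],[0,0,0,0.08,0],[0,0,0,0,0],[0,0,0,0,0]]'
python3 -m jog '[[0.35,0,0,0,0],[0.35,0,0,0,0],[0.35,0,0,0,0],[0.35,0,0,-0.5,0],[0.35,0,0,-1,0],[0.35,0,0,-1,0],[0.35,0,0,-1,0],[0.35,0,0,-1,0],[0.35,0,0,-1,0],[0.35,0,0,-1,0],[0.35,0,0,-1,0],[0.35,0,0,0,0]]'
python3 -m jog '[[0,-1,0,0,0],[0,-1,0,0,0],[0,-1,0,0,0],[0,-1,0,0,0],[0,-1,0,0,0],[0,0,0,0,0],[0,0,0,0,0],[0,0,0,0,0]]'
cat > chk.py <<'E'
import sys; from m import *
o=env.get_obs(); print(o["tool_pos"].round(4),o["tool_rot"].round(1),o["time_s"]); c=read_camera("wrist"); T=wfc(c,o); P,hsv,_=top(c,T); save(sys.argv[1],c)
g=(P[...,2]>.075)&(P[...,2]<.095)&(hsv[...,2]<120)&(P[...,0]>.555)
for st,ce,m in blobs(g,15,3000): print('head',ce.round(0),st[4],plane(c,ce,.088,T)[0].round(4),np.nanmedian(P[m],0).round(4))
g=(hsv[...,1]<50)&(P[...,2]>.044)&(P[...,2]<.058)&(P[...,1]>.06)&(P[...,1]<.18)&(P[...,0]>.53)&(P[...,0]<.66)
for st,ce,m in blobs(g,500,19000):
    q=P[m]; A=np.c_[q[:,:2]-q[:,:2].mean(0),np.ones(len(q))]; print('cover',ce.round(0),q.mean(0).round(4),np.linalg.lstsq(A,q[:,2],rcond=None)[0][:2].round(4))
g=(P[...,2]>.088)&(P[...,2]<.106)&(P[...,0]<.56)&(hsv[...,1]<60); q=P[g]
if len(q): print('panel top',cv2.minAreaRect(q[:,:2].astype(np.float32)),q[:,2].mean())
g=(P[...,2]>.055)&(P[...,2]<.075)&(P[...,0]<.53)&(P[...,0]>.46)&(hsv[...,1]<60); q=P[g]
if len(q): print('pull',cv2.minAreaRect(q[:,:2].astype(np.float32)),q[:,2].mean())
E
python3 chk.py w14
```

```text
time_s: 56.62
tool_pos: [0.5907, 0.0412, 0.0869]
tool_rot: [179.9, -0.1, 80.9]
force: [-1.5, -0.3, 5.2]
grip_width: 0.0125
grasp_force: 15.0
time_s: 57.62
tool_pos: [0.592, 0.0411, 0.2406]
tool_rot: [179.6, -0.2, 80.9]
force: [1.3, -0.1, 0.6]
grip_width: 0.0305
grasp_force: 0.0
time_s: 58.28
tool_pos: [0.574, -0.0564, 0.2354]
tool_rot: [-180.0, -0.1, 81.0]
force: [0.1, 0.1, -0.6]
grip_width: 0.0003
grasp_force: 0.0
[ 0.574  -0.0564  0.2354] [-1.8e+02 -1.0e-01  8.1e+01] 58.2833
head [260.  65.] 186 [0.59   0.0398 0.088 ] [0.59   0.0397 0.0888]
head [259. 108.] 133 [0.5834 0.0063 0.088 ] [0.5833 0.0064 0.0887]
head [258. 148.] 177 [ 0.5778 -0.0273  0.088 ] [ 0.5778 -0.0274  0.0887]
head [258. 186.] 189 [ 0.5725 -0.0612  0.088 ] [ 0.5725 -0.061   0.0886]
head [332. 210.] 18 [ 0.6346 -0.0932  0.088 ] [ 0.636  -0.0961  0.0792]
cover [263.  15.] [0.6001 0.0857 0.0507] [0.0007 0.0017]
panel top ((0.5179575085639954, 0.01220010221004486), (0.17330001294612885, 0.013774702325463295), 80.86165618896484) 0.09698289390418284
pull ((0.5114673376083374, 0.011701218783855438), (0.18143844604492188, 0.026462815701961517), 81.12771606445312) 0.06858399819994293
```

View pics/w14.png

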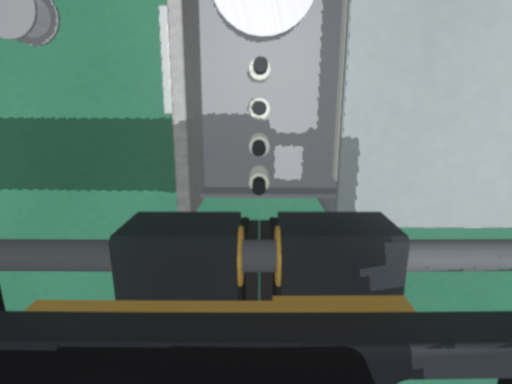

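All four heads stand at 88–89 mm (fully down) and the cover is level. Next I turn the gripper and go in front of the pull.

```bash
python3 -m jog '[[0,0,0,0,-0.155],[0,0,0,0,-0.155],[0,0,0,0,-0.155],[0,0,0,0,-0.155],[0,0,0,0,-0.155],[0,0,0,0,-0.155],[0,0,0,0,-0.155],[0,0,0,0,-0.155],[0,0,0,0,-0.155],[0,0,0,0,-0.155],[0,0,0,0,-0.155],[0,0,0,0,-0.155]]'
python3 -m jog '[[0,0,0,0,-0.14],[0,0,0,0,0],[0,0,0,0,0],[0,0,0,0,0]]'
python3 chk.py w15
python3 go.py .472 .069 .074 170.9
```

```text
time_s: 59.33
tool_pos: [0.5743, -0.0557, 0.2353]
tool_rot: [180.0, -0.0, 165.1]
force: [-0.4, 0.3, 0.1]
grip_width: 0.0004
grasp_force: 0.0
time_s: 59.67
tool_pos: [0.5741, -0.0567, 0.2354]
tool_rot: [180.0, -0.0, 170.9]
force: [-0.4, -0.4, 0.6]
grip_width: 0.0002
grasp_force: 0.0
[ 0.5741 -0.0567  0.2354] [180.   -0.  170.9] 59.6667
head [252. 179.] 192 [ 0.5708 -0.0624  0.088 ] [ 0.571  -0.0624  0.0885]
head [291. 179.] 195 [ 0.5761 -0.0287  0.088 ] [ 0.5761 -0.0287  0.0882]
head [329. 180.] 206 [0.5819 0.005  0.088 ] [0.582  0.005  0.0882]
head [368. 181.] 225 [0.5883 0.0388 0.088 ] [0.5886 0.039  0.0881]
head [441. 183.] 17 [0.6009 0.1037 0.088 ] [0.6044 0.1099 0.0752]
cover [437. 174.] [0.6029 0.1188 0.0502] [-0.0006 -0.0212]
panel top ((0.5221893787384033, 0.03983122855424881), (0.24336175620555878, 0.012833980843424797), 80.7828369140625) 0.09747920899944296
pull ((0.5121752023696899, 0.05749756842851639), (0.08963897824287415, 0.012991239316761494), 80.97096252441406) 0.07064782735732962
t 59.7167 pos [ 0.5741 -0.0569  0.2355] rot [179.99  -0.   170.87] F [ 1.2  0.3 -0.5] w 0.0006 units xyz [6.04 5.4  8.08] turn -0.001 j7 88.5
```

```bash
python3 -m jog '[[0,0.87,0.74,0,0],[0,0.87,0.74,0,0],[0,0.87,0.74,0,0],[0,0.87,0.74,0,0],[0,0.87,0.74,0,0],[0,0.87,0.74,0,0],[0,0.87,0.74,0,0],[0,0,0,0,0],[0,0,0,0.6,0],[0,0,0,1,0],[0,0,0,1,0],[0,0,0,1,0]]'
python3 -m jog '[[0,0,0,1,0],[0,0,0,1,0],[0,0,0,1,0],[0,0,0,0.8,0],[0,0,0,0.4,0],[0,0,0,0.2,0],[0,0,0,0,0],[0,0,0,0,0]]'
python3 go.py .4955 .0602 .074 170.9
```

```text
time_s: 60.72
tool_pos: [0.4706, 0.0627, 0.1621]
tool_rot: [-180.0, 0.0, 170.8]
force: [-0.5, -0.2, 0.2]
grip_width: 0.0002
grasp_force: 0.0
time_s: 61.38
tool_pos: [0.4707, 0.0637, 0.076]
tool_rot: [180.0, 0.1, 170.9]
force: [0.8, 0.2, -0.1]
grip_width: 0.0003
grasp_force: 0.0
t 61.3833 pos [0.4707 0.0637 0.076 ] rot [1.7999e+02 5.0000e-02 1.7090e+02] F [ 0.8  0.2 -0.1] w 0.0003 units xyz [-1.25  0.03  0.1 ] turn -0.0 j7 72.6
```

```bash
python3 -m jog '[[0,-0.2,0,0.1,0],[0,-0.25,0,0.05,0],[0,-0.25,0,0,0],[0,-0.25,0,0,0],[0,-0.25,0,0,0],[0,-0.25,0,0,0],[0,-0.25,0,0,0],[0,-0.25,0,0,0],[0,-0.25,0,0,0],[0,-0.25,0,0,0],[0,-0.25,0,0,0],[0,-0.25,0,0,0]]'
python3 -m jog '[[0,-0.25,0,0,0],[0,-0.25,0,0,0],[0,-0.25,0,0,0],[0,-0.25,0,0,0],[0,-0.25,0,0,0],[0,-0.25,0,0,0],[0,-0.25,0,0,0],[0,-0.25,0,0,0],[0,-0.25,0,0,0],[0,-0.25,0,0,0],[0,-0.25,0,0,0],[0,-0.25,0,0,0]]'
python3 go.py .62 .0405 .074 170.9
```

```text
time_s: 62.38
tool_pos: [0.5287, 0.0546, 0.0725]
tool_rot: [-180.0, -0.0, 170.9]
force: [-2.0, -0.2, 1.3]
grip_width: 0.0002
grasp_force: 1.2
time_s: 63.38
tool_pos: [0.588, 0.0449, 0.0725]
tool_rot: [-180.0, -0.0, 170.9]
force: [-2.2, -2.1, 0.5]
grip_width: 0.0003
grasp_force: 1.1
t 63.3833 pos [0.588  0.0449 0.0725] rot [-1.7999e+02 -1.0000e-02  1.7094e+02] F [-2.2 -2.1  0.5] w 0.0003 units xyz [-1.62  0.03 -0.08] turn 0.001 j7 81.5
```

```bash
python3 -m jog '[[0,-0.2,0,0,0],[0,-0.2,0,0,0],[0,-0.2,0,0,0],[0,-0.2,0,0,0],[0,-0.1,0,0,0],[0,-0.1,0,0,0],[0,0,0,0,0]]'
python3 -m jog '[[0,-0.1,0,0,0],[0,-0.1,0,0,0],[0,-0.1,0,0,0],[0,-0.1,0,0,0],[0,-0.1,0,0,0],[0,0,0,0,0]]'
```

```text
time_s: 63.97
tool_pos: [0.6067, 0.0422, 0.0725]
tool_rot: [-180.0, -0.1, 171.0]
force: [-4.7, -1.2, 2.7]
grip_width: 0.0004
grasp_force: 2.1
time_s: 64.47
tool_pos: [0.6181, 0.0408, 0.0728]
tool_rot: [180.0, 0.1, 171.0]
force: [-0.2, -0.5, 0.6]
grip_width: 0.0005
grasp_force: 0.1
```

```bash
python3 -m jog '[[0,-0.1,0,0,0],[0,-0.1,0,0,0],[0,0,0,0,0]]'
python3 -m jog '[[0,-0.1,0,0,0],[0,0,0,0,0]]'
```

```text
time_s: 64.72
tool_pos: [0.6198, 0.0407, 0.0727]
tool_rot: [180.0, -0.2, 171.0]
force: [-7.1, 0.5, 5.6]
grip_width: 0.0006
grasp_force: 3.7
time_s: 64.88
tool_pos: [0.6199, 0.0407, 0.0726]
tool_rot: [180.0, -0.5, 171.0]
force: [-11.9, 1.2, 10.5]
grip_width: 0.0001
grasp_force: 6.2
```

The push hit a hard stop after about 126 mm, following the snap. Backing off and checking.

```bash
python3 -m jog '[[0,0.5,0,0,0],[0,1,0,0,0],[0,1,0,0,0],[0,1,0,0,0],[0,0,0,-1,0],[0,0,0,-1,0],[0,0,0,-1,0],[0,0,0,-1,0],[0,0,0,-1,0],[0,0,0,-1,0],[0,0,0,-1,0],[0,0,0,0,0]]'
python3 -m jog '[[0,0,0,0,0],[0,0,0,0,0]]'
python3 - <<'E'
from m import *
o=env.get_obs(); print(o["tool_pos"].round(4)); c=read_camera("wrist"); T=wfc(c,o); P,hsv,_=top(c,T); save("w16",c)
s=hsv[...,1]<60
u=np.array([.987,-.158])
a=P[...,:2]@u
for n,lo,hi in(("pull",.058,.076),("panel",.0935,.1003),("roof",.1015,.112)):
    q=a[(P[...,2]>lo)&(P[...,2]<hi)&s&(abs(P[...,1]-.04)<.1)]; print(n,len(q),np.percentile(q,[2,10,50,90]).round(4) if len(q) else '')
E
python3 - <<'E'
from m import *
c=read_camera("scene"); save("s2",c,s=1.5)
E
```

```text
time_s: 65.88
tool_pos: [0.5574, 0.0512, 0.2175]
tool_rot: [179.8, 0.5, 171.0]
force: [1.2, -0.3, 0.1]
grip_width: 0.0006
grasp_force: 0.0
time_s: 66.05
tool_pos: [0.5541, 0.0509, 0.2121]
tool_rot: [180.0, 0.0, 171.0]
force: [0.9, -0.3, 0.4]
grip_width: 0.0005
grasp_force: 0.0
[0.5541 0.0509 0.2121]
pull 14 [0.6255 0.6258 0.6286 0.63  ]
panel 20 [0.6287 0.6296 0.6317 0.6355]
roof 0
```

View pics/s2.png

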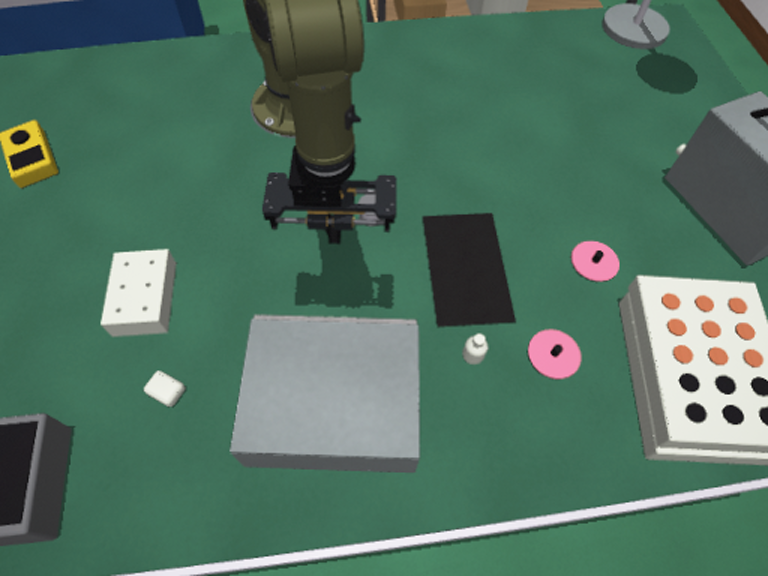

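The scene picture shows the drawer front flush with the unit (its edge along row 318), the mat and foam tray empty, and the bottle and case unmoved. The spool is hidden behind the gripper.

```bash
python3 -c "
from cell import env
print(env.sign_off())"
```

```text
the job is handed in; nothing more can be done
None
```

The job is handed in: both capsules are in the dish under the level, seated cover, all four probes are fully down in their own tubes, and the drawer is pushed home past its catch after 66 s; the sign-off gave no verdict.

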